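Tidy the glass bench: pegs, hook and colour jars

TASK

Tidy the lampworking bench: stand every tumbler from the sloping rest upside down over a peg of the drying rack, one to a peg and fully down with its rim on the rack, and hang the offcut basket by its handle on the hook. The red and blue frit jars stand in each other's places: swap them, so that at the end all three jars stand upright on the discs of their own colour, wholly inside them. Leave the other things on the bench where they are.

Things in the scene. Friction and masses are not known exactly. Their poses are not given: they have to be found in the camera images.
- rest: Sloped cooling rest, left or right: black base 130 x 310 x 12 mm with three slots 110 mm apart along y, each two steel rods 36 mm apart, sloping 35 degrees down towards its -x (robot's side) to a low stop. A tumbler lies in a slot, mouth downhill, its middle 75 mm above the bench, its sides and top free. Fixed; origin: centre of underside.
- rack: Wooden drying rack on the other side, 100 (x) x 310 (y) x 20 mm, with three upright pegs 110 mm apart along its y; each is 26 mm across, rounded at the top, and rises 61 mm above the rack's top. Fixed; origin: centre of the underside.
- peg1 (a point): Foot of drying peg 1, on its axis, level with the rack's top (20 mm above the bench).
- peg2 (a point): Foot of drying peg 2, on its axis, level with the rack's top (20 mm above the bench).
- peg3 (a point): Foot of drying peg 3, on its axis, level with the rack's top (20 mm above the bench).
- cup1: Teal glass tumbler, a straight open cylinder 58 mm outside, 51 mm inside, 95 mm long, closed bottom 6 mm thick. Origin: its middle, on the axis, 47.5 mm from either end; z runs along its axis towards the mouth. Two or three tumblers are there at the start, the rest are absent.
- cup2: Teal glass tumbler, a straight open cylinder 58 mm outside, 51 mm inside, 95 mm long, closed bottom 6 mm thick. Origin: its middle, on the axis, 47.5 mm from either end; z runs along its axis towards the mouth. Two or three tumblers are there at the start, the rest are absent.
- cup3: Teal glass tumbler, a straight open cylinder 58 mm outside, 51 mm inside, 95 mm long, closed bottom 6 mm thick. Origin: its middle, on the axis, 47.5 mm from either end; z runs along its axis towards the mouth. Two or three tumblers are there at the start, the rest are absent.
- jar_red: Closed jar of red glass frit, red with a white lid, straight sides 66 mm across up to 50 mm, lid 56 mm across, 64 mm tall in all, about 0.3 kg. Origin: centre of its underside; z up.
- disc_red: Flat red disc painted on the bench, 92 mm across: the place of the red jar. Origin: its centre.
- jar_blue: Closed jar of blue glass frit, blue with a white lid, straight sides 66 mm across up to 50 mm, lid 56 mm across, 64 mm tall in all, about 0.3 kg. Origin: centre of its underside; z up.
- disc_blue: Flat blue disc painted on the bench, 92 mm across: the place of the blue jar. Origin: its centre.
- jar_amber: Closed jar of amber glass frit, amber with a white lid, straight sides 66 mm across up to 50 mm, lid 56 mm across, 64 mm tall in all, about 0.3 kg. Origin: centre of its underside; z up.
- disc_amber: Flat amber disc painted on the bench, 92 mm across: the place of the amber jar. Origin: its centre.
- pad: Black rectangle painted on the bench, 100 x 90 mm, an empty place where a jar may be parked. Origin: its centre.
- hook_low (a point): Top of the hook rod at its low point, 229 mm above the bench, z up. The rod, 8 mm thick, slopes down to here from a post 16 mm thick and 267 mm tall, 78 mm along this point's +x (base plate 60 x 110 x 12 mm), and turns up towards -x: tip 26 mm farther along -x and 30 mm higher. Fixed; its open side (-x) faces roughly to the robot; left or right.
- basket: Open aluminium offcut basket, 80 (x) x 120 (y) x 45 mm, with a stiff red arched handle: a square bar 10 x 10 mm along y, 117 mm long, its middle line 140 mm above the underside, on an upright at each end. 0.18 kg. Origin: centre of the underside.
- basket_bar (a point): Middle of the handle bar of the basket, on its centre line, 140 mm above the basket's underside.
- mould: Dark turned wooden mould, 40 mm across, 62 mm tall, standing. Not part of the job: leave it. Origin: its underside.
- paddle: Graphite paddle lying flat: plate 100 x 65 mm and a wooden handle 120 mm long along its -x. Not part of the job: leave it. Origin: its underside.
- brush: Brush, about 180 mm, lying along its x. Not part of the job: leave it. Origin: its underside.
- spool: Turned wooden knob, 38 mm across, 68 mm tall, standing. Not part of the job: leave it. Origin: its underside.
- tongs: Steel tongs, 170 mm long, lying along x. Not part of the job: leave it. Origin: its underside.

How it is judged:
At the end, for the whole second after the job is handed in: Every tumbler upside down over a peg (within 18 mm of its axis, rim within 7 mm of the rack, within 10 deg of upright); each jar upright on the bench within 15 mm of the centre of its own colour disc; basket hanging by its bar in the hook; all at rest (angle between each of cup1, cup2, cup3's own z axis and vertical above 2.97 rad and linear speed of each of cup1, cup2, cup3, jar_red, jar_blue, jar_amber below 0.03 m/s and ((horizontal distance between cup1 and peg1 below 0.018 m and z of cup1 in the frame of rack below 0.0745 m) or (horizontal distance between cup1 and peg2 below 0.018 m and z of cup1 in the frame of rack below 0.0745 m) or (horizontal distance between cup1 and peg3 below 0.018 m and z of cup1 in the frame of rack below 0.0745 m)) and ((horizontal distance between cup2 and peg1 below 0.018 m and z of cup2 in the frame of rack below 0.0745 m) or (horizontal distance between cup2 and peg2 below 0.018 m and z of cup2 in the frame of rack below 0.0745 m) or (horizontal distance between cup2 and peg3 below 0.018 m and z of cup2 in the frame of rack below 0.0745 m)) and ((horizontal distance between cup3 and peg1 below 0.018 m and z of cup3 in the frame of rack below 0.0745 m) or (horizontal distance between cup3 and peg2 below 0.018 m and z of cup3 in the frame of rack below 0.0745 m) or (horizontal distance between cup3 and peg3 below 0.018 m and z of cup3 in the frame of rack below 0.0745 m)) and horizontal distance between jar_red and disc_red below 0.015 m and angle between each of jar_red, jar_blue, jar_amber's own z axis and vertical below 0.12 rad and height (world z) of each of jar_red, jar_blue, jar_amber below 0.008 m and horizontal distance between jar_blue and disc_blue below 0.015 m and horizontal distance between jar_amber and disc_amber below 0.015 m and z of basket_bar in the frame of hook_low between -0.01 and 0.03 m and x of basket_bar in the frame of hook_low between -0.03 and 0.06 m and horizontal distance between basket_bar and hook_low below 0.065 m and angle between basket's own z axis and vertical below 0.7 rad and linear speed of basket below 0.1 m/s); the robot touches nothing.
It fails at once if A thing that is not part of the job is pushed more than 40 mm from its place (distance of any of mould, paddle, brush, spool, tongs from where it was at the start of the episode above 0.04 m).
Of cup1, cup2, cup3 only 2 to 3 are there at a start; the rules pass over those that are not, and their reading is None.
At some moment in a run one of jar_red, jar_blue, jar_amber may be knocked a few centimetres aside while the robot is not near it.
It also fails if it takes over 210 s, if anything falls off the work surface, if the arm or the gripper's body presses on something with over 40 N, if the wrist force passes 120 N, or if a joint passes its speed limit or range.

ROBOT

A 7-joint arm with a two-finger parallel gripper is mounted at the origin on the work surface. World frame = base frame: x ahead of the robot, y to its left, z up, the work surface at z = 0. Lengths are in m, angles in rad, forces in N, time in s.
With the tool pointing down it reaches from about 0.425 to 0.925 m from the base axis. Payload 6.8 kg.
Tool frame: the origin (TCP) lies midway between the tips of the shut fingers; the grasp point (between the pads) lies 19 mm behind it (bot.pinch_z is the distance from the TCP to the grasp point, in m); z points along the fingers, y is the line along which they close (so a half turn about z gives the same grasp; the last joint's range is limited). The gripper opens to 85 mm and grips with 20 to 120 N. Pads are 22 mm wide; open, the fingers measure 114 mm over their backs; the gripper's body (76 mm by 85 mm) begins 54 mm behind the grasp point. The pads swing forward as they close: fully open they stand 13 mm farther back than shut.
Start: joints at [1.035, 0.477, 0.022, 1.555, -0.011, 1.109, -0.083], TCP at [0.28, -0.614, 0.211] pointing down, gripper open.
Joint ranges: [-2.96, 2.96], [-0.34, 2.1], [-1.41, 1.46], [0.24, 2.44], [-1.37, 4.51], [0.17, 1.92], [-2.96, 2.96]. Speed limits (rad/s): [2.39, 2.39, 3.14, 3.14, 3.14, 3.14, 3.14].

INTERFACE

Orientations are given as a unit quaternion [w, x, y, z].
In Python, from station import bot, imaging gives the robot as it stands. The module is installed in compiled form; this text tells all that it offers.
- The arm moves only by the tool carry_out, never from a script. Its argument "targets" is a list of rows, each a list of 5 numbers: the shift along the tool's x, y, z in cm, then the turn about the tool's z in degrees, then the opening, from -1 (shut) to 1 (fully open). In form: [[x, y, z, yaw, gripper], ...]. A call has 1 to 12 rows; each row shifts and turns the commanded pose from where the row before left it, along the tool's axes as they then stand; what a row does not reach is not made up. A row lasts 1/10 s, in which the tool goes at most 50 mm and 8.59 degrees, less where a joint would pass 70% of its speed; a pose out of reach is approached as far as the arm can. A call is refused whole if a number of a shift passes 5 or a number of a turn 8.59, either way. A call with a gripper value outside its range is refused whole. The fingers move at their own pace and stop on an object; "force" is the grip in N (left out, the last holds). Time passes only in rows, so rows that do not move let the fingers close. It gives the time, the measured TCP pose, the force, the opening and the grip force at its end, in the units of the state.
- bot.get_obs(): the state, without advancing time (a new reading comes with each control period).
- imaging.read_camera(name): name is "scene" or "top" or "wrist"; returns the picture (420x560x3 uint8, red, green, blue); there is no depth.
- imaging.calibration(name): a dict with "fx", "fy", "cx", "cy" (pixels), "k1" (the pictures are not rectified: a ray, as slopes to the right and down, at radius r is drawn at 1 + k1 r^2 times it, then the intrinsics apply), "extrinsics" (4x4, takes a point from world to camera coordinates). Camera axes: x right, y up, looking along -z (the intrinsics and any distortion apply to the point x, -y, -z); pixel columns grow to the right and rows downward; lengths in m; the calibration is good to about 2 mm. A picture is of the moment at which its call begins: read the wrist's pose just before it. calibration takes no time and is no camera call; for the wrist camera it gives the pose at the moment of the call.
- bot.hand_in(): hands the job in; it is judged then, once.
The state is a dict: "t": time; "q": joint angles; "joint_vel": joint speeds; "joint_torque": joint torques, N m; "eef_pos": TCP position; "tool_rot": TCP orientation; "contact_force": force on the tool from outside, world axes, zero at the start; "torque": the same for the moment, N m; "gripper_width": opening from 0.0 (shut) to 1.0 (fully open); "grasp_force": force on a finger pad.
Only numpy, scipy, OpenCV 4.12 (cv2) and the standard library are available. Lean on these libraries where they do the work, as an engineer would, in place of code of your own. Each camera call takes 0.05 s, during which the arm holds its last target. There are 200 camera calls.

## Working session

There is one attempt and no reset: what is moved stays moved. The work goes in short steps, Python scripts to look and compute and a tool call to move; the robot and the scene stay as the last step left them, time stands still between calls to the robot, and variables do not carry over. Pictures are saved under pics/ and viewed, at most 14 in all, crops included, and the job is handed in when it is done.

Besides the shell and the picture viewer there is one more tool, called after "Call:" as a command line: name --pt "numbers of a row" for each row, then --argument value for the rest. carry_out: Moves the arm, as the interface text tells. Its arguments: {"type":"object","properties":{"targets":{"type":"array"},"force":{"type":"number"}},"required":["targets"]}

```bash
ls; mkdir -p pics
cat > h.py <<'E'
import numpy as np, cv2
from station import bot, imaging
def snap(cam,fn=None):
    im=imaging.read_camera(cam)
    if fn: cv2.imwrite('pics/'+fn,im[:,:,::-1])
    return im
def cal(cam):
    c=imaging.calibration(cam); K=np.array([[c['fx'],0,c['cx']],[0,c['fy'],c['cy']],[0,0,1.]]); return K,c['k1'],np.array(c['extrinsics'])
def ray(cam,u,v,C=None):
    K,k1,E=C or cal(cam)
    p=cv2.undistortPoints(np.array([[[u,v]]],float),K,np.array([k1,0,0,0.]))[0,0]
    R=E[:3,:3]; return -R.T@E[:3,3], R.T@np.array([p[0],-p[1],-1.])
def onz(cam,u,v,z,C=None):
    o,d=ray(cam,u,v,C); return o+d*(z-o[2])/d[2]
def proj(cam,P,C=None):
    K,k1,E=C or cal(cam)
    q=E[:3,:3]@np.array(P,float)+E[:3,3]; s=np.array([q[0],-q[1]])/-q[2]; s=s*(1+k1*(s@s))
    return K[0,0]*s[0]+K[0,2],K[1,1]*s[1]+K[1,2]
E
python3 - <<'E'
from h import *
for c in('scene','top'):
    snap(c,c+'0.png'); K,k,E=cal(c); print(c,K[0],K[1],k,-E[:3,:3].T@E[:3,3])
o=bot.get_obs();print(o['t'],o['eef_pos'],o['tool_rot'],bot.pinch_z)
E
```

```text
pics
scene [467.16093374   0.         277.15934093] [  0.         467.16093374 218.73296819] -0.04144901794334088 [1.1820273  0.31636251 0.96397493]
top [452.14088719   0.         279.02887397] [  0.         452.14088719 204.68867446] -0.13156336335050806 [0.30337436 0.00987903 1.47632647]
0.1 [ 0.27981856 -0.61368611  0.20975154] [-7.50204585e-04  9.77208784e-01  2.12279024e-01 -2.15200745e-04] 0.0187
```

View pics/top0.png

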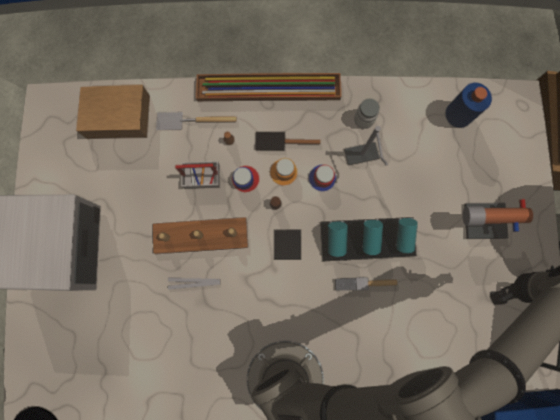

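View pics/scene0.png

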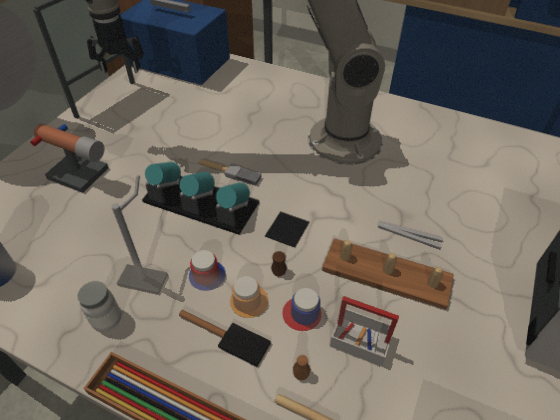

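Top: rack at left with pegs at about (163,236), (197,234) and (231,232). Three teal tumblers sit at (338,238), (372,237) and (406,235). Discs are red (245,179), amber (285,172) and blue (322,178). The blue jar is on the red disc and the red jar on the blue one. Pad is at (287,244), basket at (198,172), hook at (365,150).

Run:
```python
from h import *
im=cv2.imread('pics/top0.png'); hsv=cv2.cvtColor(im,cv2.COLOR_BGR2HSV)
C=cal('top')
def blobs(name,lo,hi,z,roi,minA=15):
    m=cv2.inRange(hsv,np.array(lo),np.array(hi)); k=np.zeros_like(m); x0,y0,x1,y1=roi; k[y0:y1,x0:x1]=m[y0:y1,x0:x1]
    for c in cv2.findContours(k,cv2.RETR_EXTERNAL,cv2.CHAIN_APPROX_NONE)[0]:
        if len(c)<6: continue
        (u,v),(w,h),a=cv2.minAreaRect(c)
        if w*h<minA: continue
        p=onz('top',u,v,z,C); print(name,(round(u,1),round(v,1)),(round(w,1),round(h,1)),round(a),p[:2].round(4))
blobs('teal',(80,60,30),(100,255,255),.075,(320,200,430,270))
blobs('lid',(0,0,140),(179,70,255),.064,(225,150,345,200))
blobs('red',(0,140,60),(6,255,255),0,(225,150,345,200))
blobs('blue',(110,80,40),(130,255,255),0,(225,150,345,200))
blobs('amb',(9,130,80),(20,255,255),0,(225,150,345,200))
blobs('black',(0,0,0),(179,255,50),0,(260,220,320,270))
blobs('rest',(0,0,0),(179,255,50),.012,(315,210,425,270))
blobs('rack',(5,90,40),(20,255,200),.02,(140,205,260,265))
blobs('bar',(0,140,60),(6,255,255),.14,(165,150,225,195))
c=im[140:270,140:425]; c=cv2.resize(c,None,fx=2.8,fy=2.8,interpolation=2); cv2.imwrite('pics/topc.png',c)
```

```text
teal (337.5, 239.0) (34.0, 19.0) 90 [ 0.438 -0.165]
teal (372.5, 237.4) (18.4, 35.0) 3 [ 0.4417 -0.2749]
teal (406.9, 235.0) (17.3, 34.4) 3 [ 0.4477 -0.3846]
lid (235.5, 194.5) (9.0, 11.0) 90 [0.584  0.1548]
lid (227.5, 189.5) (5.0, 11.0) 0 [0.6005 0.1806]
lid (242.0, 175.5) (15.0, 14.0) 90 [0.646  0.1344]
lid (284.5, 174.5) (49.0, 119.0) 90 [ 0.648  -0.0021]
red (322.6, 182.4) (14.3, 3.8) 12 [ 0.6355 -0.1299]
red (250.3, 180.7) (14.6, 25.1) 22 [0.6435 0.1122]
blue (244.4, 183.6) (6.4, 17.7) 74 [0.6338 0.1318]
blue (319.9, 180.2) (24.7, 18.3) 39 [ 0.643  -0.1211]
amb (282.7, 174.2) (25.7, 20.3) 15 [0.6647 0.0035]
rest (367.3, 238.9) (37.7, 91.7) 87 [ 0.4433 -0.2706]
rack (199.2, 235.2) (30.1, 94.5) 86 [0.4591 0.2764]
bar (194.0, 165.7) (2.8, 36.1) 87 [0.6602 0.2757]
```

View pics/topc.png

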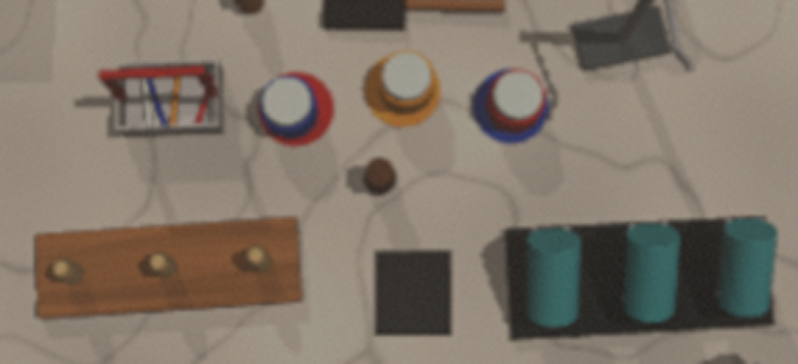

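Crop: disc centres (crop px) are red ≈(294,107), amber ≈(402,87) and blue ≈(511,103). Lids are blue (286,101), amber (407,76) and red (519,95). Peg tops are (61,268), (155,263) and (253,257), and the basket bar runs (101,75)–(213,71). The hook rod leans at the upper right, so I'll zoom on it in both views.

Run:
```python
from h import *
C=cal('top')
def P(n,u,v,z): print(n,onz('top',140+(u+.5)/2.8-.5,140+(v+.5)/2.8-.5,z,C).round(4))
P('dred',294,107,0);P('damb',402,87,0);P('dblu',511,103,0)
P('jblu',286,101,.064);P('jamb',407,76,.064);P('jred',519,95,.064)
for q in((61,268),(155,263),(253,257)):P('peg',*q,.081)
P('pad',413,293,0)
a=cv2.imread('pics/top0.png')[115:185,325:405]; b=cv2.imread('pics/scene0.png')[165:300,100:200]
c=cv2.imread('pics/scene0.png')[290:365,320:410]
r=lambda x,f:cv2.resize(x,None,fx=f,fy=f,interpolation=cv2.INTER_CUBIC)
o=np.zeros((540,800,3),np.uint8)
for im,f,y,x in((a,4,0,0),(b,4,0,400),(c,3,290,0)):
    z=r(im,f);o[y:y+z.shape[0],x:x+z.shape[1]]=z
cv2.imwrite('pics/hook.png',o)
```

```text
dred [0.6532 0.131  0.    ]
damb [0.6766 0.0014 0.    ]
dblu [ 0.6559 -0.129   0.    ]
jblu [0.6452 0.135  0.064 ]
jamb [ 0.6735 -0.0041  0.064 ]
jred [ 0.65   -0.1324  0.064 ]
peg [0.4524 0.3849 0.081 ]
peg [0.4576 0.2786 0.081 ]
peg [0.4636 0.169  0.081 ]
pad [ 0.4293 -0.0092  0.    ]
```

View pics/hook.png

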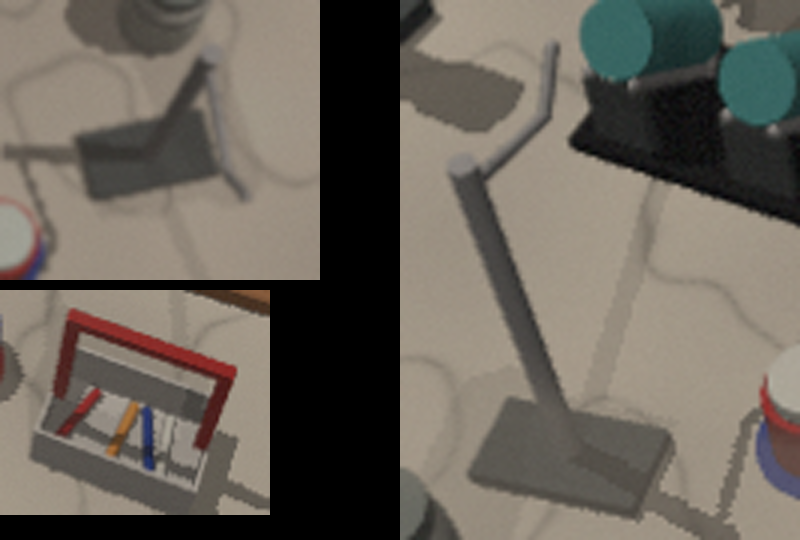

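Hook, top px: post top (377.5,128.8), low point (382,157), tip (386.5,164.3). Scene px: post top (116.5,207.5), low (136.8,193.8), tip (138.3,176.2). Basket bar ends, scene px: (344,299.5) and (397.7,317.5).

Run:
```python
from h import *
T=cal('top');S=cal('scene')
def tri(a,b):
    o1,d1=ray('top',*a,T);o2,d2=ray('scene',*b,S)
    s=np.linalg.lstsq(np.c_[d1,-d2],o2-o1,rcond=None)[0]; p,q=o1+d1*s[0],o2+d2*s[1]; return ((p+q)/2).round(4),np.linalg.norm(p-q).round(4)
for n,a,b,z in(('post',(377.2,128.5),(116.2,207.3),.267),('low',(381.7,156.8),(136.4,193.5),.226),('tip',(386.2,164),(138,176),.257)):
    print(n,tri(a,b),onz('top',*a,z,T).round(4),onz('scene',*b,z,S).round(4))
for b in((344,299.3),(397.7,317.3)):print('bar',onz('scene',*b,.143,S).round(4))
for b in((101,75),(213,71)):print('barT',onz('top',140+b[0]/2.8-.3,140+b[1]/2.8-.3,.143,T).round(4))
print(bot.get_obs()['t'])
```

```text
post (array([ 0.7326, -0.2651,  0.2613]), np.float64(0.0007)) [ 0.7304 -0.2635  0.267 ] [ 0.7363 -0.2608  0.267 ]
low (array([ 0.6581, -0.2802,  0.2275]), np.float64(0.0019)) [ 0.6591 -0.2814  0.226 ] [ 0.6569 -0.2804  0.226 ]
tip (array([ 0.6305, -0.2871,  0.254 ]), np.float64(0.0013)) [ 0.6293 -0.2858  0.257 ] [ 0.633  -0.2853  0.257 ]
bar [0.6647 0.2212 0.143 ]
bar [0.6585 0.3322 0.143 ]
barT [0.6577 0.3316 0.143 ]
barT [0.6605 0.2081 0.143 ]
0.1
```

```bash
cat >> h.py <<'E'
def plan(x,y,z,psi):
    "tool x yaw psi (deg, world); prints turn first, then shift (cm) in the turned tool axes"
    o=bot.get_obs(); w,a,b,c=o['tool_rot']; p=np.array(o['eef_pos'])
    cur=np.degrees(np.arctan2(2*(a*b+w*c),w*w+a*a-b*b-c*c))
    t=(cur-psi+180)%360-180; s=np.radians(psi); d=np.array([x,y,z])-p
    print('t%.1f'%o['t'],'pos',p.round(4),'psi %.1f'%cur,'| turn %.1f'%t,'shift', (100*np.array([d[0]*np.cos(s)+d[1]*np.sin(s), d[0]*np.sin(s)-d[1]*np.cos(s), -d[2]])).round(2))
E
python3 -c "
from h import *
plan(.464,-.384,.24,2.5)"
```

```text
t0.1 pos [ 0.2798 -0.6137  0.2098] psi 24.5 | turn 22.0 shift [ 19.4  -22.14  -3.02]
```

Call:
carry_out --pt "0 0 -3 7.3 1" --pt "0 0 0 7.3 1" --pt "0 0 0 7.4 1" --pt "2.5 -2.8 0 0 1" --pt "2.5 -2.8 0 0 1" --pt "2.5 -2.8 0 0 1" --pt "2.5 -2.8 0 0 1" --pt "2.5 -2.8 0 0 1" --pt "2.5 -2.8 0 0 1" --pt "2.2 -2.7 0 0 1" --pt "2.2 -2.7 0 0 1"

```text
t: 1.2
eef_pos: [0.4647, -0.3824, 0.2402]
tool_rot: [-0.0, 1.0, 0.022, -0.0]
contact_force: [0.2, -0.2, -0.9]
gripper_width: 1.001
grasp_force: 0.0
```

Run:
```python
from h import *
plan(.464,-.384,.068,2.5)
K,k,E=C=cal('wrist'); im=snap('wrist','w1.png')
print(K[0],-E[:3,:3].T@E[:3,3],E.round(2))
for m in((.448,-.385,.075),(.442,-.275,.075)):
    print([round(v) for v in proj('wrist',m,C)])
```

```text
t1.2 pos [ 0.4647 -0.3824  0.2402] psi 2.5 | turn 0.0 shift [-0.07  0.16 17.22]
[332.75540626   0.         281.83504292] [ 0.54357093 -0.37890543  0.4039644 ] [[ 0.04 -1.    0.   -0.4 ]
 [ 0.95  0.04 -0.3  -0.38]
 [ 0.3   0.01  0.95 -0.54]
 [ 0.    0.    0.    1.  ]]
[283, 203]
[177, 204]
```

View pics/w1.png

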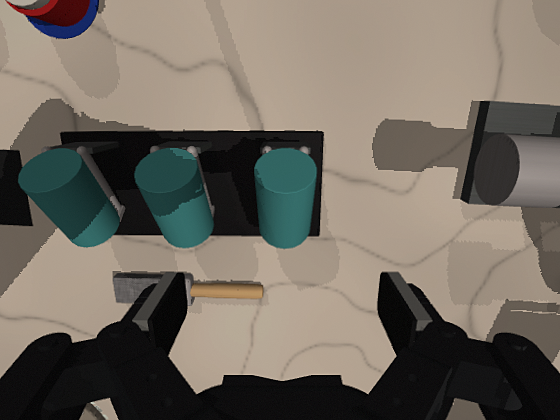

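Wrist view: closed end faces are centred near (286,171), (167,171) and (52,170), with the mouths toward the robot.

Run:
```python
from h import *
C=cal('wrist'); im=cv2.imread('pics/w1.png'); m=cv2.inRange(cv2.cvtColor(im,cv2.COLOR_BGR2HSV),(80,60,20),(100,255,255))
for x0,x1 in((250,325),(130,215),(10,125)):
    k=m[140:250,x0:x1]; ys,xs=np.nonzero(k); print(x0+xs.min(),x0+xs.max(),140+ys.min(),140+ys.max())
for u,v in((286,171),(167,171),(52,171)):
    e=onz('wrist',u,v,.1022,C); print(e.round(4),(e[:2]-.0389*np.array([np.cos(.044),np.sin(.044)])).round(4))
```

```text
254 316 148 248
134 213 148 247
18 119 148 246
[ 0.4922 -0.3783  0.1022] [ 0.4533 -0.38  ]
[ 0.4865 -0.2687  0.1022] [ 0.4477 -0.2704]
[ 0.4813 -0.1593  0.1022] [ 0.4425 -0.1611]
```

Call:
carry_out --pt "0.4 0 4 0 1" --pt "0 0 4 0 1" --pt "0 0 4 0 1" --pt "0 0 3 0 1" --pt "0 0 2.1 0 1" --pt "0 0 0 0 1" --pt "0 0 0 0 -1" --pt "0 0 0 0 -1" --pt "0 0 0 0 -1" --pt "0 0 0 0 -1" --pt "0 0 0 0 -1" --pt "0 0 0 0 -1" --force 20

```text
t: 2.45
eef_pos: [0.4693, -0.3851, 0.0715]
tool_rot: [0.001, 1.0, 0.022, 0.001]
contact_force: [-0.4, -1.6, 7.0]
gripper_width: 0.653
grasp_force: 21.0
```

Call:
carry_out --pt "0 0 0 0 -1" --pt "0 0 0 0 -1" --pt "0 0 0 0 -1" --pt "0 0 0 0 -1"

```text
t: 2.85
eef_pos: [0.4694, -0.3851, 0.0715]
tool_rot: [0.001, 1.0, 0.022, 0.002]
contact_force: [0.1, -1.8, 6.7]
gripper_width: 0.653
grasp_force: 21.0
```

Call:
carry_out --pt "0 0 -1 0 -1" --pt "0 0 -2 0 -1" --pt "0 0 -3 0 -1" --pt "0 0 -4 0 -1" --pt "0 0 -4 0 -1" --pt "0 0 -4 0 -1" --pt "0 0 0 0 -1" --pt "0 0 0 0 -1"

```text
t: 3.65
eef_pos: [0.4682, -0.3834, 0.2507]
tool_rot: [0.0, 1.0, 0.022, 0.001]
contact_force: [-0.6, 0.3, -2.1]
gripper_width: 0.647
grasp_force: 20.6
```

Run:
```python
from h import *
a=snap('wrist'); b=snap('scene')
cv2.imwrite('pics/g1.png',np.hstack([a[120:420,100:480],cv2.resize(b[60:240,60:260],(333,300))])[:,:,::-1])
plan(.4636,.169,.26,3)
```

```text
t3.8 pos [ 0.4672 -0.3828  0.2483] psi 2.5 | turn -0.5 shift [  2.53 -55.13  -1.17]
```

View pics/g1.png

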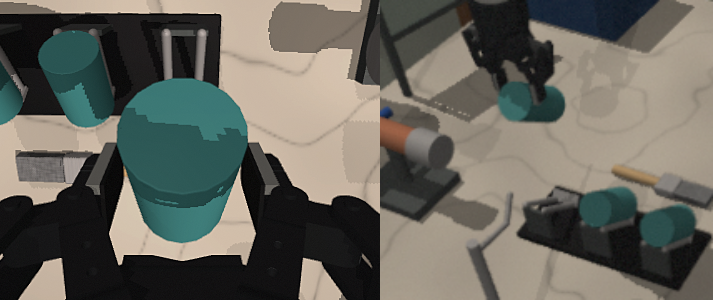

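The cup is held and still tilted about 35°, since 21 N keeps it from swinging. I'll carry it to peg 1, put the rim over the peg and pull toward the robot, so the peg turns the cup upright.

```bash
python3 -c "
from h import *
plan(.514,.387,.25,2.5)"
```

```text
t3.8 pos [ 0.4672 -0.3828  0.2483] psi 2.5 | turn 0.0 shift [  8.03 -76.71  -0.17]
```

Call:
carry_out --pt "0.4 -2 0 0 -1" --pt "0.4 -3 0 0 -1" --pt "0.4 -3.5 0 0 -1" --pt "0.4 -3.8 0 0 -1" --pt "0.4 -3.8 0 0 -1" --pt "0.4 -3.8 0 0 -1" --pt "0.4 -3.8 0 0 -1" --pt "0.4 -3.8 0 0 -1" --pt "0.4 -3.8 0 0 -1" --pt "0.4 -3.8 0 0 -1" --pt "0.4 -3.8 0 0 -1"

```text
t: 4.85
eef_pos: [0.4937, 0.0083, 0.248]
tool_rot: [0.0, 1.0, 0.022, -0.002]
contact_force: [0.1, -0.8, -1.1]
gripper_width: 0.648
grasp_force: 20.6
```

Call:
carry_out --pt "0.4 -3.8 0 0 -1" --pt "0.4 -3.8 0 0 -1" --pt "0.4 -3.8 0 0 -1" --pt "0.4 -3.8 0 0 -1" --pt "0.4 -3.8 0 0 -1" --pt "0.4 -3.8 0 0 -1" --pt "0.4 -3.8 0 0 -1" --pt "0.4 -3.8 0 0 -1" --pt "0.4 -3.8 0 0 -1" --pt "0 -2.6 0 0 -1" --pt "0 0 0 0 -1" --pt "0 0 0 0 -1"

```text
t: 6.05
eef_pos: [0.5139, 0.3757, 0.2476]
tool_rot: [0.001, 1.0, 0.023, -0.002]
contact_force: [0.3, -0.1, -1.6]
gripper_width: 0.645
grasp_force: 20.6
```

```bash
python3 -c "
from h import *
plan(.514,.387,.113,2.5)"
```

```text
t6.0 pos [0.5139 0.3757 0.2476] psi 2.6 | turn 0.1 shift [ 0.06 -1.13 13.46]
```

Lower partway, then check.

Call:
carry_out --pt "0 -1.1 3 0 -1" --pt "0 0 3.5 0 -1" --pt "0 0 3 0 -1" --pt "0 0 0 0 -1"

```text
t: 6.45
eef_pos: [0.5124, 0.3823, 0.1494]
tool_rot: [0.004, 1.0, 0.021, -0.004]
contact_force: [0.0, 0.3, -2.7]
gripper_width: 0.644
grasp_force: 21.0
```

Run:
```python
from h import *
plan(.514,.387,.113,2.5)
a=snap('wrist'); b=snap('scene')
cv2.imwrite('pics/g2.png',np.hstack([a[120:420,100:480],cv2.resize(b[160:320,310:470],(400,400))[:300]])[:,:,::-1])
```

```text
t6.5 pos [0.5124 0.3823 0.1494] psi 2.4 | turn -0.1 shift [ 0.18 -0.46  3.64]
```

View pics/g2.png

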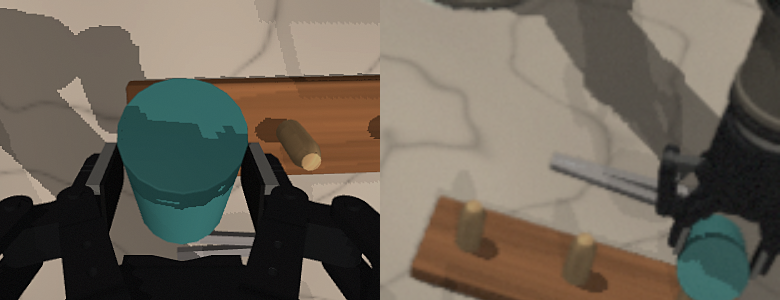

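Wrist view: the cup is over peg 1's area, and peg 2's top is at (411,281) in full-image pixels. I'll use that to refine the peg position.

Run:
```python
from h import *
p=onz('wrist',411,281,.080);print(p, p[:2]+.11*np.array([-np.sin(.052),np.cos(.052)]))
S=cal('scene')
for u,v in((310+475/2.5,160+203/2.5),(310+586/2.5-40*0,160+236/2.5)): pass
for u,v in(((475-380)/2.5+310,203/2.5+160),((586-380)/2.5+310,236/2.5+160)): print((u,v),onz('scene',u,v,.080,S))
```

```text
[0.46300533 0.27781    0.08      ] [0.45728791 0.38766131]
(348.0, 241.2) [0.46629715 0.16651539 0.08      ]
(392.4, 254.4) [0.45929644 0.27564792 0.08      ]
```

Call:
carry_out --pt "0.4 -0.4 1.5 0 -1" --pt "0 0 1.3 0 -1" --pt "0 0 0.9 0 -1" --pt "0 0 0 0 -1"

```text
t: 6.95
eef_pos: [0.5174, 0.3903, 0.1158]
tool_rot: [0.001, 1.0, 0.022, -0.001]
contact_force: [0.3, 0.4, -0.6]
gripper_width: 0.647
grasp_force: 21.0
```

Call:
carry_out --pt "-0.8 0 0 0 -1" --pt "-0.8 0 0 0 -1" --pt "-0.8 0 0 0 -1" --pt "0 0 0 0 -1"

```text
t: 7.35
eef_pos: [0.4926, 0.3907, 0.1182]
tool_rot: [-0.0, 1.0, 0.023, -0.0]
contact_force: [0.4, -0.5, -1.2]
gripper_width: 0.644
grasp_force: 20.5
```

Call:
carry_out --pt "-0.8 0 0 0 -1" --pt "-0.8 0 0 0 -1" --pt "0 0 0 0 -1"

```text
t: 7.65
eef_pos: [0.4767, 0.3897, 0.1176]
tool_rot: [0.0, 1.0, 0.023, -0.0]
contact_force: [-0.1, 0.6, -2.2]
gripper_width: 0.634
grasp_force: 20.5
```

Run:
```python
from h import *
plan(.4335,.387,.113,2.5)
a=snap('wrist'); b=snap('scene')
cv2.imwrite('pics/g3.png',np.hstack([a[120:420,100:480],cv2.resize(b[160:320,350:510],(400,400))[:300]])[:,:,::-1])
```

```text
t7.7 pos [0.4767 0.3897 0.1176] psi 2.6 | turn 0.1 shift [-4.33  0.08  0.46]
```

View pics/g3.png

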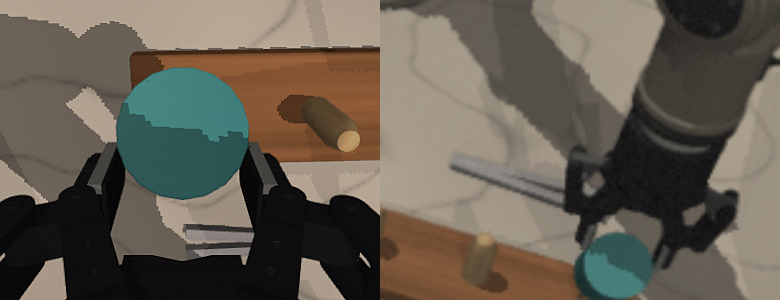

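Works: the peg has turned the cup to about 20–25° from vertical with negligible force. Continue.

Call:
carry_out --pt "-0.8 0 0 0 -1" --pt "-0.8 0 0 0 -1" --pt "-0.8 0 0 0 -1" --pt "-0.8 0 0 0 -1" --pt "-0.8 0 0 0 -1" --pt "0 0 0 0 -1"

```text
t: 8.35
eef_pos: [0.4368, 0.3878, 0.1177]
tool_rot: [0.0, 1.0, 0.023, -0.0]
contact_force: [0.7, 0.2, -1.4]
gripper_width: 0.611
grasp_force: 20.0
```

Run:
```python
from h import *
plan(.4335,.387,.113,2.5)
a=snap('wrist'); b=snap('scene')
cv2.imwrite('pics/g4.png',np.hstack([a[120:420,100:480],cv2.resize(b[160:320,350:510],(400,400))[:300]])[:,:,::-1])
```

```text
t8.3 pos [0.4368 0.3878 0.1177] psi 2.6 | turn 0.1 shift [-0.34  0.07  0.47]
```

View pics/g4.png

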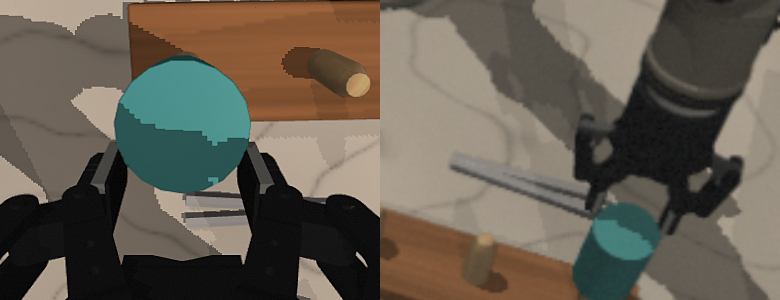

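Call:
carry_out --pt "0.6 0 0 0 -1" --pt "0.6 0 0 0 -1" --pt "0 0 1 0 -1" --pt "0 0 1 0 -1" --pt "0 0 1 0 -1" --pt "0 0 0 0 -1"

```text
t: 9.05
eef_pos: [0.449, 0.3871, 0.0853]
tool_rot: [0.001, 1.0, 0.022, -0.002]
contact_force: [0.3, 0.3, -1.9]
gripper_width: 0.604
grasp_force: 20.3
```

Call:
carry_out --pt "0 0 0.4 0 -1" --pt "0 0 0.4 0 -1" --pt "0 0 0.4 0 -1" --pt "0 0 0 0 -1"

```text
t: 9.45
eef_pos: [0.4517, 0.3913, 0.079]
tool_rot: [-0.002, 1.0, 0.022, 0.002]
contact_force: [-3.3, -1.4, 15.2]
gripper_width: 0.598
grasp_force: 18.1
```

Run:
```python
from h import *
plan(.45,.387,.08,2.5); print(bot.get_obs()['contact_force'],bot.get_obs()['gripper_width'])
a=snap('wrist'); b=snap('scene')
cv2.imwrite('pics/g5.png',np.hstack([a[120:420,100:480],cv2.resize(b[160:320,350:510],(400,400))[:300]])[:,:,::-1])
```

```text
t9.4 pos [0.4517 0.3913 0.079 ] psi 2.6 | turn 0.1 shift [-0.19  0.42 -0.1 ]
[-3.33027993 -1.39736946 15.21962286] 0.5979510876743519
```

View pics/g5.png

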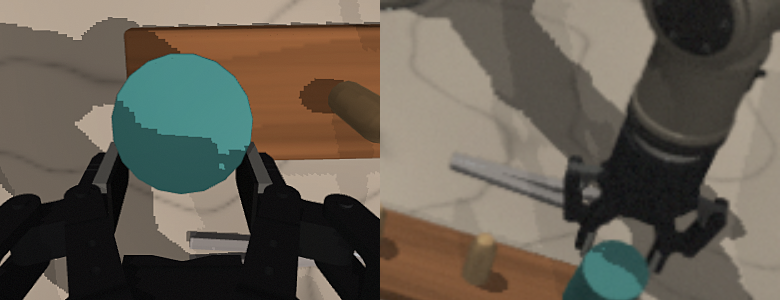

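Rim contact shows at 15 N. Release, back off and check numerically.

Call:
carry_out --pt "0 0 0 0 1" --pt "0 0 0 0 1" --pt "0 0 0 0 1" --pt "0 0 0 0 1" --pt "0 0 0 0 1" --pt "0 0 -3 0 1" --pt "0 0 -4 0 1" --pt "0 0 -4 0 1" --pt "0 0 -4 0 1" --pt "0 4 -3 0 1" --pt "0 4 0 0 1" --pt "0 4 0 0 1"

```text
t: 10.75
eef_pos: [0.4559, 0.2675, 0.2567]
tool_rot: [-0.001, 1.0, 0.022, 0.001]
contact_force: [1.0, -0.6, 0.3]
gripper_width: 1.001
grasp_force: 0.0
```

Call:
carry_out --pt "0 4 0 0 1" --pt "0 4 0 0 1" --pt "0 4 0 0 1" --pt "0 4 0 0 1" --pt "0 4 0 0 1" --pt "0 4 0 0 1" --pt "0 4 0 0 1" --pt "0 4 0 0 1"

```text
t: 11.55
eef_pos: [0.4693, -0.053, 0.2557]
tool_rot: [0.0, 1.0, 0.022, 0.0]
contact_force: [-0.3, -0.5, -0.0]
gripper_width: 1.002
grasp_force: 0.0
```

```bash
cat >> h.py <<'E'
def teal(cam,im):
    "box and top-face circle of each teal blob"
    m=cv2.inRange(cv2.cvtColor(im,cv2.COLOR_RGB2HSV),(80,60,20),(100,255,255)); C=cal(cam)
    for c in cv2.findContours(m,cv2.RETR_EXTERNAL,cv2.CHAIN_APPROX_NONE)[0]:
        if cv2.contourArea(c)>60:
            x,y,w,h=cv2.boundingRect(c); (u,v),r=cv2.minEnclosingCircle(c)
            print(cam,'box',x,y,w,h,'circ',round(u,1),round(v,1),round(r,1),onz(cam,u,v,.115,C)[:2].round(4))
E
python3 - <<'E'
from h import *
plan(.45,-.27,.24,2.5)
t=snap('top');s=snap('scene');teal('top',t);teal('scene',s)
# expected pixel box of an upright cup at peg1
a=np.linspace(0,2*np.pi,60)
for cam in('top','scene'):
  for z0 in(.02,.03):
    q=np.array([proj(cam,(.4535+.029*np.cos(t),.387+.029*np.sin(t),z)) for t in a for z in(z0,z0+.095)]); print(cam,z0,q.min(0).round(1),(q.max(0)-q.min(0)).round(1))
cv2.imwrite('pics/s6.png',np.hstack([cv2.resize(s[180:330,330:480],(400,400)),cv2.resize(t[190:270,140:220],(400,400))])[:,:,::-1])
E
```

```text
t11.6 pos [ 0.4693 -0.053   0.2557] psi 2.5 | turn 0.0 shift [-2.88 21.6   1.57]
top box 148 227 24 18 circ 159.7 237.2 11.9 [0.4431 0.3811]
top box 340 222 8 33 circ 343.0 238.0 16.1 [ 0.437  -0.1768]
top box 363 220 20 35 circ 372.6 237.0 17.6 [ 0.439  -0.2673]
scene box 423 249 34 43 circ 438.5 270.0 21.7 [0.4864 0.3828]
scene box 215 183 34 26 circ 231.6 194.3 17.0 [ 0.4763 -0.1474]
scene box 179 173 35 24 circ 196.0 183.0 17.5 [ 0.4797 -0.2519]
top 0.02 [148.6 224.5] [25.8 21.4]
top 0.03 [147.7 224. ] [26.  21.6]
scene 0.02 [421.  249.7] [35.6 43.9]
scene 0.03 [421.9 247.1] [36.  44.2]
```

Scene box (423,249,34,43) matches a cup seated at z=0.02. Repeat for the middle cup onto peg 2.

```bash
python3 -c "
from h import *
plan(.4645,-.2755,.068,2.5)"
```

```text
t11.7 pos [ 0.4691 -0.0574  0.2554] psi 2.0 | turn -0.5 shift [-1.41 21.77 18.74]
```

Call:
carry_out --pt "0 4 0 0 1" --pt "-0.4 4 0 0 1" --pt "-0.4 4 0 0 1" --pt "-0.4 4 0 0 1" --pt "-0.2 4 0 0 1" --pt "0 1.5 0 0 1" --pt "0 0 3 0 1" --pt "0 0 0 0 1" --pt "0 0 0 0 1"

```text
t: 12.55
eef_pos: [0.465, -0.2654, 0.2254]
tool_rot: [-0.001, 1.0, 0.023, -0.001]
contact_force: [0.2, 0.0, 1.1]
gripper_width: 1.002
grasp_force: 0.0
```

```bash
python3 -c "
from h import *
plan(.4645,-.2755,.068,2.5)"
```

```text
t12.6 pos [ 0.465  -0.2654  0.2254] psi 2.6 | turn 0.1 shift [-0.09  1.01 15.74]
```

Call:
carry_out --pt "0 1 0 0 1" --pt "0 0 4 0 1" --pt "0 0 4 0 1" --pt "0 0 4 0 1" --pt "0 0 2.5 0 1" --pt "0 0 1.2 0 1" --pt "0 0 0 0 -1" --pt "0 0 0 0 -1" --pt "0 0 0 0 -1" --pt "0 0 0 0 -1" --pt "0 0 0 0 -1" --pt "0 0 0 0 -1" --force 20

```text
t: 13.75
eef_pos: [0.4668, -0.2755, 0.0707]
tool_rot: [-0.0, 1.0, 0.022, 0.001]
contact_force: [-0.7, 5.5, 2.7]
gripper_width: 0.661
grasp_force: 20.7
```

Call:
carry_out --pt "0 0 0 0 -1" --pt "0 0 0 0 -1" --pt "0 0 -1 0 -1" --pt "0 0 -2 0 -1" --pt "0 0 -3 0 -1" --pt "0 0 -4 0 -1" --pt "0 0 -4 0 -1" --pt "0 0 -3.5 0 -1" --pt "0 0 0 0 -1"

```text
t: 14.65
eef_pos: [0.4687, -0.279, 0.2512]
tool_rot: [0.003, 1.0, 0.022, 0.006]
contact_force: [0.5, -0.6, -0.5]
gripper_width: 0.66
grasp_force: 20.7
```

```bash
python3 -c "
from h import *
plan(.522,.277,.25,2.5)"
```

```text
t14.7 pos [ 0.4687 -0.279   0.2512] psi 2.5 | turn -0.0 shift [  7.75 -55.31   0.12]
```

Call:
carry_out --pt "0.5 -2 0 0 -1" --pt "0.5 -3 0 0 -1" --pt "0.5 -3.5 0 0 -1" --pt "0.5 -3.8 0 0 -1" --pt "0.5 -3.8 0 0 -1" --pt "0.5 -3.8 0 0 -1" --pt "0.5 -3.8 0 0 -1" --pt "0.5 -3.8 0 0 -1" --pt "0.5 -3.8 0 0 -1" --pt "0.5 -3.8 0 0 -1" --pt "0.5 -3.8 0 0 -1"

```text
t: 15.75
eef_pos: [0.5036, 0.1154, 0.2447]
tool_rot: [0.0, 1.0, 0.022, 0.001]
contact_force: [0.1, -0.5, -0.8]
gripper_width: 0.661
grasp_force: 20.9
```

Call:
carry_out --pt "0.5 -3.8 0 0 -1" --pt "0.5 -3.8 0 0 -1" --pt "0.5 -3.8 0 0 -1" --pt "0.5 -2.8 0 0 -1" --pt "0 -2 0 0 -1" --pt "0 0 0 0 -1" --pt "0 0 0 0 -1"

```text
t: 16.45
eef_pos: [0.5164, 0.2765, 0.244]
tool_rot: [0.0, 1.0, 0.022, 0.0]
contact_force: [-0.1, 0.1, -1.3]
gripper_width: 0.661
grasp_force: 21.0
```

```bash
python3 -c "
from h import *
plan(.5225,.277,.117,2.5); teal('top',snap('top'))"
```

```text
t16.4 pos [0.5164 0.2765 0.244 ] psi 2.5 | turn 0.0 shift [ 0.61 -0.02 12.7 ]
top box 149 227 19 19 circ 159.2 237.2 11.1 [0.4433 0.3827]
top box 328 222 20 35 circ 337.2 238.8 17.6 [ 0.4347 -0.1593]
```

Call:
carry_out --pt "0.6 0 3 0 -1" --pt "0 0 3.5 0 -1" --pt "0 0 3 0 -1" --pt "0 0 1.8 0 -1" --pt "0 0 1.5 0 -1" --pt "0 0 0 0 -1" --pt "0 0 0 0 -1"

```text
t: 17.2
eef_pos: [0.5229, 0.2769, 0.1163]
tool_rot: [-0.0, 1.0, 0.021, 0.0]
contact_force: [0.3, 0.4, -0.5]
gripper_width: 0.663
grasp_force: 21.0
```

Call:
carry_out --pt "-0.8 0 0 0 -1" --pt "-0.8 0 0 0 -1" --pt "-0.8 0 0 0 -1" --pt "-0.8 0 0 0 -1" --pt "-0.8 0 0 0 -1" --pt "0 0 0 0 -1"

```text
t: 17.8
eef_pos: [0.4807, 0.2756, 0.1156]
tool_rot: [0.0, 1.0, 0.023, -0.0]
contact_force: [0.6, -0.8, -1.8]
gripper_width: 0.651
grasp_force: 20.8
```

Call:
carry_out --pt "-0.8 0 0 0 -1" --pt "-0.8 0 0 0 -1" --pt "-0.8 0 0 0 -1" --pt "-0.8 0 0 0 -1" --pt "-0.8 0 0 0 -1" --pt "0 0 0 0 -1" --pt "0 0 0 0 -1"

```text
t: 18.5
eef_pos: [0.4424, 0.2738, 0.1157]
tool_rot: [-0.0, 1.0, 0.022, 0.0]
contact_force: [0.8, -0.4, -1.2]
gripper_width: 0.633
grasp_force: 20.6
```

Run:
```python
from h import *
plan(.4595,.277,.08,2.5)
a=snap('wrist');teal('wrist',a);s=snap('scene');teal('scene',s)
a2=np.linspace(0,2*np.pi,60)
for P in((.445,.277),(.4595,.277)):
    q=np.array([proj('scene',(P[0]+.029*np.cos(t),P[1]+.029*np.sin(t),z)) for t in a2 for z in(.064,.159)]); print(q.min(0).round(1),(q.max(0)-q.min(0)).round(1))
```

```text
t18.5 pos [0.4424 0.2738 0.1157] psi 2.5 | turn 0.0 shift [ 1.73 -0.25  3.57]
wrist box 215 173 135 144 circ 281.5 244.7 72.0 [0.4506 0.2742]
wrist box 20 158 156 126 circ 98.0 213.0 80.5 [0.4642 0.3714]
scene box 423 249 34 43 circ 439.6 270.6 21.8 [0.487  0.3854]
scene box 380 226 31 41 circ 394.5 246.5 20.6 [0.4636 0.2753]
scene box 215 183 34 26 circ 232.0 194.9 17.1 [ 0.4777 -0.1457]
[381.3 219.3] [32.8 44.8]
[379.5 223.6] [32.9 45. ]
```

Call:
carry_out --pt "0.6 0 0 0 -1" --pt "0.6 -0.2 0 0 -1" --pt "0 0 1 0 -1" --pt "0 0 1 0 -1" --pt "0 0 1 0 -1" --pt "0 0 0.4 0 -1" --pt "0 0 0.4 0 -1" --pt "0 0 0 0 -1"

```text
t: 19.4
eef_pos: [0.4551, 0.278, 0.079]
tool_rot: [-0.001, 1.0, 0.022, 0.001]
contact_force: [-2.9, -0.7, 14.9]
gripper_width: 0.624
grasp_force: 18.0
```

Call:
carry_out --pt "0 0 0.4 0 -1" --pt "0 0 0.2 0 -1" --pt "0 0 0 0 -1"

```text
t: 19.7
eef_pos: [0.4551, 0.2781, 0.0734]
tool_rot: [-0.001, 1.0, 0.022, 0.001]
contact_force: [-5.0, -0.6, 19.7]
gripper_width: 0.604
grasp_force: 17.8
```

Call:
carry_out --pt "0 0 0 0 1" --pt "0 0 0 0 1" --pt "0 0 0 0 1" --pt "0 0 0 0 1" --pt "0 0 0 0 1" --pt "0 0 -3 0 1" --pt "0 0 -4 0 1" --pt "0 0 -4 0 1" --pt "0 0 -4 0 1" --pt "0 4 -3 0 1" --pt "0 4 0 0 1" --pt "0 4 0 0 1"

```text
t: 20.9
eef_pos: [0.4599, 0.1554, 0.2528]
tool_rot: [-0.0, 1.0, 0.022, 0.001]
contact_force: [1.2, 0.0, -0.3]
gripper_width: 1.004
grasp_force: 0.0
```

Call:
carry_out --pt "0 4 0 0 1" --pt "-0.4 4 0 0 1" --pt "-0.4 4 0 0 1" --pt "-0.4 4 0 0 1" --pt "0 4 0 0 1" --pt "0 4 0 0 1" --pt "0 4 0 0 1" --pt "0 2 0 0 1" --pt "0 0 0 0 1" --pt "0 0 0 0 1"

```text
t: 21.9
eef_pos: [0.4605, -0.1435, 0.2514]
tool_rot: [-0.0, 1.0, 0.022, -0.0]
contact_force: [0.5, -0.1, -0.4]
gripper_width: 1.0
grasp_force: 0.0
```

Run:
```python
from h import *
plan(.4597,-.1655,.068,2.5)
teal('top',snap('top'));teal('scene',snap('scene'))
a2=np.linspace(0,2*np.pi,60)
for c in('scene','top'):
    q=np.array([proj(c,(.459+.029*np.cos(t),.277+.029*np.sin(t),z)) for t in a2 for z in(.02,.115)]); print(q.min(0).round(1),(q.max(0)-q.min(0)).round(1))
```

```text
t21.9 pos [ 0.4605 -0.1435  0.2514] psi 2.5 | turn -0.0 shift [-0.17  2.19 18.34]
top box 148 227 24 19 circ 159.5 237.5 12.0 [0.4423 0.3817]
top box 184 225 22 19 circ 195.0 235.0 11.2 [0.4495 0.2721]
scene box 423 249 34 43 circ 438.7 270.1 21.7 [0.4865 0.3832]
scene box 378 235 30 43 circ 392.6 255.8 21.3 [0.4916 0.2789]
scene box 215 183 34 26 circ 231.6 194.3 17.0 [ 0.4763 -0.1474]
[376.7 235.7] [31.7 43.3]
[184.1 222.5] [23.9 21.6]
```

Peg 2 is seated. Third cup next.

Call:
carry_out --pt "0 2.2 0 0 1" --pt "0 0 4 0 1" --pt "0 0 4 0 1" --pt "0 0 4 0 1" --pt "0 0 4 0 1" --pt "0 0 2.3 0 1" --pt "0 0 0 0 -1" --pt "0 0 0 0 -1" --pt "0 0 0 0 -1" --pt "0 0 0 0 -1" --pt "0 0 0 0 -1" --pt "0 0 0 0 -1" --force 20

```text
t: 23.2
eef_pos: [0.4625, -0.1655, 0.0696]
tool_rot: [0.0, 1.0, 0.022, 0.001]
contact_force: [-0.3, 2.7, 5.2]
gripper_width: 0.663
grasp_force: 22.5
```

Call:
carry_out --pt "0 0 0 0 -1" --pt "0 0 0 0 -1" --pt "0 0 -1 0 -1" --pt "0 0 -2 0 -1" --pt "0 0 -3 0 -1" --pt "0 0 -4 0 -1" --pt "0 0 -4 0 -1" --pt "0 0 -3.5 0 -1" --pt "0 0 0 0 -1"

```text
t: 24.1
eef_pos: [0.4645, -0.1671, 0.2493]
tool_rot: [0.001, 1.0, 0.021, 0.005]
contact_force: [0.6, -0.8, -1.2]
gripper_width: 0.662
grasp_force: 22.0
```

```bash
python3 -c "
from h import *
plan(.528,.167,.25,2.5)"
```

```text
t24.1 pos [ 0.4645 -0.1671  0.2493] psi 2.5 | turn -0.0 shift [  7.8  -33.11  -0.07]
```

Call:
carry_out --pt "0.6 -2 0 0 -1" --pt "0.8 -3 0 0 -1" --pt "0.8 -3.5 0 0 -1" --pt "0.8 -3.7 0 0 -1" --pt "0.8 -3.7 0 0 -1" --pt "0.8 -3.7 0 0 -1" --pt "0.8 -3.7 0 0 -1" --pt "0.8 -3.7 0 0 -1" --pt "0.8 -3.7 0 0 -1" --pt "0.8 -2.4 0 0 -1" --pt "0 0 0 0 -1" --pt "0 0 0 0 -1"

```text
t: 25.3
eef_pos: [0.5247, 0.1679, 0.243]
tool_rot: [0.001, 1.0, 0.022, -0.001]
contact_force: [-0.4, -0.9, -1.0]
gripper_width: 0.665
grasp_force: 22.0
```

```bash
python3 -c "
from h import *
plan(.528,.167,.1165,2.5)"
```

```text
t25.3 pos [0.5247 0.1679 0.243 ] psi 2.5 | turn 0.0 shift [ 0.33  0.1  12.65]
```

Call:
carry_out --pt "0.3 0 3 0 -1" --pt "0 0 3.5 0 -1" --pt "0 0 3 0 -1" --pt "0 0 1.8 0 -1" --pt "0 0 1.4 0 -1" --pt "0 0 0 0 -1" --pt "0 0 0 0 -1"

```text
t: 26.0
eef_pos: [0.5285, 0.1678, 0.1172]
tool_rot: [0.0, 1.0, 0.021, 0.0]
contact_force: [1.1, -0.5, -1.7]
gripper_width: 0.664
grasp_force: 22.0
```

Call:
carry_out --pt "-0.8 0 0 0 -1" --pt "-0.8 0 0 0 -1" --pt "-0.8 0 0 0 -1" --pt "-0.8 0 0 0 -1" --pt "-0.8 0 0 0 -1" --pt "0 0 0 0 -1"

```text
t: 26.6
eef_pos: [0.4867, 0.1666, 0.1166]
tool_rot: [0.0, 1.0, 0.022, -0.0]
contact_force: [1.2, -0.7, -2.3]
gripper_width: 0.662
grasp_force: 21.7
```

Call:
carry_out --pt "-0.8 0 0 0 -1" --pt "-0.8 0 0 0 -1" --pt "-0.8 0 0 0 -1" --pt "-0.8 0 0 0 -1" --pt "-0.8 0 0 0 -1" --pt "0 0 0 0 -1" --pt "0 0 0 0 -1"

```text
t: 27.3
eef_pos: [0.4482, 0.1649, 0.1168]
tool_rot: [0.0, 1.0, 0.022, 0.0]
contact_force: [0.2, -0.1, -1.5]
gripper_width: 0.651
grasp_force: 21.1
```

```bash
python3 -c "
from h import *
plan(.465,.167,.08,2.5);teal('wrist',snap('wrist'));teal('scene',snap('scene'))"
```

```text
t27.3 pos [0.4482 0.1649 0.1168] psi 2.5 | turn 0.0 shift [ 1.69 -0.13  3.68]
wrist box 215 172 135 151 circ 281.5 247.1 75.5 [0.4545 0.1652]
wrist box 0 159 180 126 circ 85.5 200.0 94.0 [0.4765 0.2689]
scene box 423 249 34 43 circ 439.2 270.4 21.8 [0.4869 0.3844]
scene box 378 236 30 41 circ 392.5 256.0 21.0 [0.4922 0.2787]
scene box 338 212 26 41 circ 348.5 232.0 20.5 [0.4677 0.1641]
```

Call:
carry_out --pt "-0.5 0 0 0 -1" --pt "0 0 0 0 -1" --pt "0.6 0 0 0 -1" --pt "0.8 -0.1 0 0 -1" --pt "0 0 1 0 -1" --pt "0 0 1 0 -1" --pt "0 0 1 0 -1" --pt "0 0 0.4 0 -1" --pt "0 0 0.4 0 -1" --pt "0 0 0 0 -1"

```text
t: 28.4
eef_pos: [0.4582, 0.1674, 0.0801]
tool_rot: [-0.001, 1.0, 0.022, 0.001]
contact_force: [-2.8, 0.1, 13.6]
gripper_width: 0.65
grasp_force: 22.3
```

Call:
carry_out --pt "0 0 0.4 0 -1" --pt "0 0 0.3 0 -1" --pt "0 0 0 0 -1"

```text
t: 28.7
eef_pos: [0.4584, 0.1675, 0.0734]
tool_rot: [-0.001, 1.0, 0.022, 0.002]
contact_force: [-3.5, -0.7, 18.5]
gripper_width: 0.644
grasp_force: 17.6
```

Call:
carry_out --pt "0 0 0 0 1" --pt "0 0 0 0 1" --pt "0 0 0 0 1" --pt "0 0 0 0 1" --pt "0 0 0 0 1" --pt "0 0 -3 0 1" --pt "0 0 -4 0 1" --pt "0 0 -4 0 1" --pt "0 0 -4 0 1" --pt "4 0 -3 0 1" --pt "4 0 0 0 1" --pt "0 0 0 0 1"

```text
t: 29.9
eef_pos: [0.5416, 0.1693, 0.2523]
tool_rot: [-0.0, 1.0, 0.02, 0.002]
contact_force: [-0.9, -0.9, -0.2]
gripper_width: 0.996
grasp_force: 0.0
```

Run:
```python
from h import *
plan(.661,.275,.24,92.5)
teal('scene',snap('scene'))
a2=np.linspace(0,2*np.pi,60)
q=np.array([proj('scene',(.464+.029*np.cos(t),.167+.029*np.sin(t),z)) for t in a2 for z in(.02,.115)]); print(q.min(0).round(1),(q.max(0)-q.min(0)).round(1))
```

```text
t29.9 pos [0.5416 0.1693 0.2523] psi 2.3 | turn -90.2 shift [10.04 12.39  1.23]
scene box 423 249 34 43 circ 439.7 270.6 21.8 [0.4869 0.3856]
scene box 378 235 30 42 circ 391.8 255.6 21.2 [0.4918 0.277 ]
scene box 336 222 26 42 circ 348.5 242.5 20.8 [0.4978 0.1748]
[334.3 222.1] [28.1 42.7]
```

All three cups are seated. Now the jars, starting with blue, which gets parked on the black pad.

```bash
cat >> h.py <<'E'
def lids(cam,im,lim):
    "white lids: bright, unsaturated blobs inside lim=(x0,y0,x1,y1)"
    x0,y0,x1,y1=lim; h=cv2.cvtColor(im,cv2.COLOR_RGB2HSV); m=np.zeros(im.shape[:2],np.uint8)
    m[y0:y1,x0:x1]=cv2.inRange(h,(0,0,120),(179,255,255))[y0:y1,x0:x1]
    s=h[:,:,1]; m[(s>32)]=0; C=cal(cam)
    for c in cv2.findContours(cv2.morphologyEx(m,cv2.MORPH_OPEN,np.ones((3,3))),cv2.RETR_EXTERNAL,cv2.CHAIN_APPROX_NONE)[0]:
        A=cv2.contourArea(c)
        if A>80:
            (u,v),r=cv2.minEnclosingCircle(c); print(cam,'lid',round(u,1),round(v,1),'r',round(r,1),'fill',round(A/np.pi/r/r,2),onz(cam,u,v,.064,C)[:2].round(4))
E
python3 - <<'E'
from h import *
plan(.645,.135,.24,2.3)
im=snap('top');h=cv2.cvtColor(im,cv2.COLOR_RGB2HSV)
for u,v in((242,176),(285,167),(325,174),(285,220),(260,200)):print((u,v),h[v,u])
lids('top',im,(220,145,350,205))
s=snap('scene');h=cv2.cvtColor(s,cv2.COLOR_RGB2HSV)
for u,v in((306,296),(246,286),(203,260),(270,240)):print((u,v),h[v,u])
lids('scene',s,(180,235,330,320))
E
```

```text
t29.9 pos [0.5386 0.1694 0.2513] psi 2.4 | turn 0.1 shift [10.49  3.86  1.13]
(242, 176) [ 26  21 167]
(285, 167) [ 28  22 166]
(325, 174) [ 30  18 167]
(285, 220) [ 16  41 151]
(260, 200) [ 17  43 149]
top lid 241.8 174.8 r 8.9 fill 0.76 [0.6484 0.1352]
top lid 324.5 173.5 r 7.9 fill 0.88 [ 0.6503 -0.1307]
top lid 284.6 166.9 r 7.7 fill 0.89 [ 0.6733 -0.0028]
(306, 296) [ 20  30 178]
(246, 286) [ 20  32 176]
(203, 260) [ 20  31 182]
(270, 240) [ 18  42 172]
scene lid 305.9 297.0 r 12.5 fill 0.76 [0.6457 0.1324]
scene lid 244.7 285.9 r 11.5 fill 0.6 [ 0.6782 -0.0055]
scene lid 202.7 259.7 r 11.0 fill 0.78 [ 0.6557 -0.1314]
```

Call:
carry_out --pt "3.5 1.3 0 0 1" --pt "3.5 1.3 0 0 1" --pt "3.5 1.3 0 0 1" --pt "0 0 4 0 1" --pt "0 0 4 0 1" --pt "0 0 4 0 1" --pt "0 0 0 0 1" --pt "0 0 0 0 1"

```text
t: 30.85
eef_pos: [0.6426, 0.1358, 0.1319]
tool_rot: [0.0, 1.0, 0.022, -0.001]
contact_force: [0.2, 0.1, 0.5]
gripper_width: 1.001
grasp_force: 0.0
```

Run:
```python
from h import *
plan(.646,.134,.009,2.5)
```

```text
t30.9 pos [0.6426 0.1358 0.1319] psi 2.6 | turn 0.1 shift [ 0.33  0.19 12.29]
```

Call:
carry_out --pt "0.3 0.2 3 0 1" --pt "0 0 3 0 1" --pt "0 0 3 0 1" --pt "0 0 2 0 1" --pt "0 0 1.2 0 1" --pt "0 0 0 0 1" --pt "0 0 0 0 -1" --pt "0 0 0 0 -1" --pt "0 0 0 0 -1" --pt "0 0 0 0 -1" --pt "0 0 0 0 -1" --pt "0 0 0 0 -1" --force 40

```text
t: 32.05
eef_pos: [0.6484, 0.134, 0.0122]
tool_rot: [-0.0, 1.0, 0.022, 0.002]
contact_force: [-1.5, -0.9, 5.9]
gripper_width: 0.752
grasp_force: 44.2
```

Call:
carry_out --pt "0 0 0 0 -1" --pt "0 0 -1 0 -1" --pt "0 0 -2 0 -1" --pt "0 0 -3 0 -1" --pt "0 0 -4 0 -1" --pt "0 0 0 0 -1"

```text
t: 32.65
eef_pos: [0.6507, 0.1348, 0.1167]
tool_rot: [-0.001, 1.0, 0.022, 0.005]
contact_force: [1.0, 0.7, -2.4]
gripper_width: 0.75
grasp_force: 45.3
```

Run:
```python
from h import *
plan(.432,-.009,.11,2.5)
```

```text
t32.6 pos [0.6507 0.1348 0.1167] psi 2.5 | turn -0.0 shift [-22.48  13.41   0.67]
```

Call:
carry_out --pt "-3.2 1.9 0 0 -1" --pt "-3.2 1.9 0 0 -1" --pt "-3.2 1.9 0 0 -1" --pt "-3.2 1.9 0 0 -1" --pt "-3.2 1.9 0 0 -1" --pt "-3.2 1.9 0 0 -1" --pt "-3 1.9 0 0 -1" --pt "0 0 4 0 -1" --pt "0 0 3 0 -1" --pt "0 0 0 0 -1" --pt "0 0 0 0 -1"

```text
t: 33.75
eef_pos: [0.4306, -0.0088, 0.04]
tool_rot: [-0.0, 1.0, 0.022, -0.0]
contact_force: [0.4, -0.3, -2.5]
gripper_width: 0.747
grasp_force: 46.3
```

Run:
```python
from h import *
plan(.432,-.009,.011,2.5)
```

```text
t33.8 pos [ 0.4306 -0.0088  0.04  ] psi 2.5 | turn 0.0 shift [0.14 0.02 2.9 ]
```

Call:
carry_out --pt "0 0 1.2 0 -1" --pt "0 0 1 0 -1" --pt "0 0 0.6 0 -1" --pt "0 0 0 0 -1" --pt "0 0 0 0 1" --pt "0 0 0 0 1" --pt "0 0 0 0 1" --pt "0 0 0 0 1" --pt "0 0 -3 0 1" --pt "0 0 -4 0 1" --pt "0 0 -4 0 1" --pt "0 0 0 0 1"

```text
t: 34.95
eef_pos: [0.4343, -0.0088, 0.1263]
tool_rot: [-0.0, 1.0, 0.022, 0.005]
contact_force: [0.5, 0.6, 0.4]
gripper_width: 1.001
grasp_force: 0.0
```

Run:
```python
from h import *
plan(.652,-.131,.12,2.5)
lids('scene',snap('scene'),(180,200,330,320))
```

```text
t35.0 pos [ 0.4343 -0.0088  0.1263] psi 2.5 | turn -0.0 shift [21.22 13.16  0.63]
scene lid 244.7 285.9 r 11.5 fill 0.68 [ 0.6783 -0.0054]
scene lid 202.5 259.7 r 10.9 fill 0.79 [ 0.6558 -0.1318]
scene lid 288.0 213.0 r 10.2 fill 0.41 [ 0.431  -0.0093]
```

Call:
carry_out --pt "3 1.9 0 0 1" --pt "3 1.9 0 0 1" --pt "3 1.9 0 0 1" --pt "3 1.9 0 0 1" --pt "3 1.9 0 0 1" --pt "3 1.9 0 0 1" --pt "3.1 1.8 0 0 1" --pt "0 0 0 0 1" --pt "0 0 0 0 1"

```text
t: 35.9
eef_pos: [0.6463, -0.1317, 0.1195]
tool_rot: [-0.0, 1.0, 0.022, -0.002]
contact_force: [-0.6, 0.3, -0.4]
gripper_width: 0.997
grasp_force: 0.0
```

Run:
```python
from h import *
plan(.652,-.131,.01,2.5)
```

```text
t35.9 pos [ 0.6463 -0.1317  0.1195] psi 2.5 | turn -0.0 shift [ 0.57 -0.05 10.95]
```

Call:
carry_out --pt "0.4 0 3 0 1" --pt "0 0 3 0 1" --pt "0 0 3 0 1" --pt "0 0 1.9 0 1" --pt "0 0 0 0 1" --pt "0 0 0 0 -1" --pt "0 0 0 0 -1" --pt "0 0 0 0 -1" --pt "0 0 0 0 -1" --pt "0 0 0 0 -1" --pt "0 0 0 0 -1" --pt "0 0 0 0 -1" --force 40

```text
t: 37.1
eef_pos: [0.6521, -0.1315, 0.0143]
tool_rot: [0.0, 1.0, 0.022, 0.001]
contact_force: [-2.9, 0.6, 7.6]
gripper_width: 0.75
grasp_force: 45.8
```

Call:
carry_out --pt "0 0 0 0 -1" --pt "0 0 -1 0 -1" --pt "0 0 -2 0 -1" --pt "0 0 -3 0 -1" --pt "0 0 -4 0 -1" --pt "0 0 0 0 -1"

```text
t: 37.7
eef_pos: [0.6552, -0.1319, 0.119]
tool_rot: [0.001, 1.0, 0.022, 0.005]
contact_force: [1.4, 0.7, -2.9]
gripper_width: 0.752
grasp_force: 45.6
```

Run:
```python
from h import *
plan(.653,.131,.115,2.5)
```

```text
t37.7 pos [ 0.6552 -0.1319  0.119 ] psi 2.5 | turn -0.0 shift [  0.93 -26.28   0.4 ]
```

Call:
carry_out --pt "0.1 -2.6 -1 0 -1" --pt "0.1 -3.6 0 0 -1" --pt "0.1 -4 0 0 -1" --pt "0.1 -4 0 0 -1" --pt "0.1 -4 0 0 -1" --pt "0.1 -4 0 0 -1" --pt "0.1 -4 0 0 -1" --pt "0 0 4 0 -1" --pt "0 0 3 0 -1" --pt "0 0 0 0 -1" --pt "0 0 0 0 -1"

```text
t: 38.8
eef_pos: [0.6462, 0.1301, 0.0522]
tool_rot: [0.0, 1.0, 0.022, -0.001]
contact_force: [-0.1, 0.3, -3.2]
gripper_width: 0.749
grasp_force: 46.6
```

Run:
```python
from h import *
plan(.653,.131,.013,2.5)
```

```text
t38.8 pos [0.6462 0.1301 0.0522] psi 2.5 | turn -0.0 shift [ 0.69 -0.06  3.92]
```

Call:
carry_out --pt "0.5 -0.1 1.5 0 -1" --pt "0 0 1.5 0 -1" --pt "0 0 0.8 0 -1" --pt "0 0 0 0 -1" --pt "0 0 0 0 1" --pt "0 0 0 0 1" --pt "0 0 0 0 1" --pt "0 0 0 0 1" --pt "0 0 -3 0 1" --pt "0 0 -4 0 1" --pt "0 0 -4 0 1" --pt "0 0 0 0 1"

```text
t: 40.0
eef_pos: [0.656, 0.133, 0.1315]
tool_rot: [-0.001, 1.0, 0.022, 0.006]
contact_force: [0.7, -0.2, 1.0]
gripper_width: 0.999
grasp_force: 0.0
```

Run:
```python
from h import *
plan(.432,-.009,.12,2.5)
lids('scene',snap('scene'),(180,200,330,320))
```

```text
t40.0 pos [0.656  0.133  0.1315] psi 2.5 | turn -0.0 shift [-23.    13.21   1.15]
scene lid 303.9 300.3 r 11.5 fill 0.52 [0.6555 0.132 ]
scene lid 245.1 286.4 r 11.5 fill 0.77 [ 0.679  -0.0042]
scene lid 285.2 213.0 r 7.5 fill 0.63 [ 0.434  -0.0158]
```

Call:
carry_out --pt "-3.2 1.9 0 0 1" --pt "-3.2 1.9 0 0 1" --pt "-3.2 1.9 0 0 1" --pt "-3.2 1.9 0 0 1" --pt "-3.2 1.9 0 0 1" --pt "-3.2 1.9 0 0 1" --pt "-3.4 1.8 0 0 1" --pt "0 0 4 0 1" --pt "0 0 0 0 1" --pt "0 0 0 0 1"

```text
t: 41.05
eef_pos: [0.4312, -0.0097, 0.0842]
tool_rot: [-0.0, 1.0, 0.022, -0.001]
contact_force: [0.7, -0.0, 0.5]
gripper_width: 1.0
grasp_force: 0.0
```

Run:
```python
from h import *
plan(.432,-.009,.011,2.5)
```

```text
t41.0 pos [ 0.4312 -0.0097  0.0842] psi 2.5 | turn 0.0 shift [ 0.09 -0.06  7.32]
```

Call:
carry_out --pt "0 0 3 0 1" --pt "0 0 3 0 1" --pt "0 0 1.3 0 1" --pt "0 0 0 0 1" --pt "0 0 0 0 -1" --pt "0 0 0 0 -1" --pt "0 0 0 0 -1" --pt "0 0 0 0 -1" --pt "0 0 0 0 -1" --pt "0 0 0 0 -1" --pt "0 0 0 0 -1" --pt "0 0 0 0 -1"

```text
t: 42.25
eef_pos: [0.4332, -0.0095, 0.0131]
tool_rot: [-0.0, 1.0, 0.022, 0.002]
contact_force: [-1.6, 0.9, 6.4]
gripper_width: 0.754
grasp_force: 43.2
```

Call:
carry_out --pt "0 0 -1 0 -1" --pt "0 0 -2 0 -1" --pt "0 0 -3 0 -1" --pt "0 0 -4 0 -1" --pt "0 0 -0.8 0 -1" --pt "0 0 0 0 -1"

```text
t: 42.85
eef_pos: [0.4329, -0.0101, 0.1215]
tool_rot: [0.0, 1.0, 0.022, 0.002]
contact_force: [0.3, -0.0, -3.2]
gripper_width: 0.748
grasp_force: 45.6
```

Run:
```python
from h import *
plan(.653,-.129,.12,2.5)
```

```text
t42.9 pos [ 0.4329 -0.0101  0.1215] psi 2.5 | turn -0.0 shift [21.47 12.84  0.15]
```

Call:
carry_out --pt "3.1 1.9 0 0 -1" --pt "3.1 1.9 0 0 -1" --pt "3.1 1.9 0 0 -1" --pt "3.1 1.9 0 0 -1" --pt "3.1 1.8 0 0 -1" --pt "3.1 1.8 0 0 -1" --pt "3.1 1.6 0 0 -1" --pt "0 0 4 0 -1" --pt "0 0 3 0 -1" --pt "0 0 0 0 -1" --pt "0 0 0 0 -1"

```text
t: 43.95
eef_pos: [0.6529, -0.1281, 0.0482]
tool_rot: [-0.0, 1.0, 0.022, -0.002]
contact_force: [0.8, -0.2, -2.8]
gripper_width: 0.747
grasp_force: 45.7
```

Run:
```python
from h import *
plan(.654,-.129,.012,2.5)
```

```text
t44.0 pos [ 0.6529 -0.1281  0.0482] psi 2.5 | turn 0.0 shift [0.11 0.1  3.62]
```

Call:
carry_out --pt "0 0.1 1.5 0 -1" --pt "0 0 1.4 0 -1" --pt "0 0 0.6 0 -1" --pt "0 0 0 0 -1" --pt "0 0 0 0 1" --pt "0 0 0 0 1" --pt "0 0 0 0 1" --pt "0 0 0 0 1" --pt "0 0 -4 0 1" --pt "0 0 -5 0 1" --pt "0 0 -5 0 1" --pt "0 0 -5 0 1"

```text
t: 45.15
eef_pos: [0.6539, -0.1293, 0.2068]
tool_rot: [0.0, 1.0, 0.022, 0.0]
contact_force: [1.1, 0.4, 0.3]
gripper_width: 1.0
grasp_force: 0.0
```

Call:
carry_out --pt "0 0 -4 0 1" --pt "-2 -3 0 0 1" --pt "-2 -4 0 0 1" --pt "-2 -4 0 0 1" --pt "-2 -4 0 0 1" --pt "0 -4 0 0 1" --pt "0 -4 0 0 1" --pt "0 -4 0 0 1" --pt "0 -4 0 0 1" --pt "0 0 0 0 1"

```text
t: 46.15
eef_pos: [0.559, 0.1846, 0.2451]
tool_rot: [-0.002, 1.0, 0.027, 0.0]
contact_force: [-0.9, 0.0, 0.6]
gripper_width: 0.998
grasp_force: 0.0
```

Run:
```python
from h import *
plan(.661,.245,.25,92.5); print(np.round(bot.get_obs()['q'],2))
s=snap('scene');t=snap('top')
lids('scene',s,(180,200,330,320)); lids('top',t,(220,145,350,205))
h=cv2.cvtColor(s,cv2.COLOR_RGB2HSV); m=cv2.inRange(h,(0,130,50),(6,255,255))|cv2.inRange(h,(174,130,50),(180,255,255)); m[:, :325]=0;m[:290]=0;m[325:]=0;m[:,410:]=0
ys,xs=np.nonzero(m); print('red box',xs.min(),xs.max(),ys.min(),ys.max(), xs[ys==ys.min()].mean())
```

```text
t46.1 pos [0.559  0.1846 0.2451] psi 3.1 | turn -89.4 shift [ 5.59 10.45 -0.49]
[-0.21  0.32 -0.27  1.72  0.09  1.12 -2.02]
scene lid 304.0 300.4 r 11.6 fill 0.86 [0.6556 0.1321]
scene lid 244.9 286.0 r 11.5 fill 0.72 [ 0.6784 -0.005 ]
scene lid 204.5 259.0 r 11.2 fill 0.75 [ 0.6519 -0.1285]
top lid 242.5 174.1 r 7.7 fill 0.63 [0.6506 0.1328]
top lid 324.0 173.2 r 9.1 fill 0.81 [ 0.6514 -0.1291]
top lid 284.6 166.9 r 7.7 fill 0.89 [ 0.6733 -0.0028]
red box 338 398 296 324 344.0
```

Jars check out against their discs. For the basket, turn the tool +90° (joint 7 has room that way).

Call:
carry_out --pt "0 0 0 8.2 1" --pt "0 0 0 8.2 1" --pt "0 0 0 8.2 1" --pt "0 0 0 8.2 1" --pt "0 0 0 8.2 1" --pt "0 0 0 8.2 1" --pt "0 0 0 8.2 1" --pt "0 0 0 8.2 1" --pt "0 0 0 8.2 1" --pt "0 0 0 8.2 1" --pt "0 0 0 8 1" --pt "0 0 0 0 1"

```text
t: 47.45
eef_pos: [0.5585, 0.1713, 0.232]
tool_rot: [0.014, 0.8, -0.6, -0.008]
contact_force: [-0.5, -0.1, -0.2]
gripper_width: 0.998
grasp_force: 0.0
```

Run:
```python
from h import *
plan(.659,.302,.23,-87.5); print(np.round(bot.get_obs()['q'],2))
```

```text
t47.5 pos [0.5585 0.1713 0.232 ] psi -73.7 | turn 13.8 shift [-12.62 -10.61   0.2 ]
[-1.02  0.42  0.82  1.77 -0.33  1.13 -2.94]
```

Joint 7 hit its limit that way, so I'll go back the other way to psi ≈ 92.5°.

Call:
carry_out --pt "0 0 0 -8.3 1" --pt "0 0 0 -8.3 1" --pt "0 0 0 -8.3 1" --pt "0 0 0 -8.3 1" --pt "0 0 0 -8.3 1" --pt "0 0 0 -8.3 1" --pt "0 0 0 -8.3 1" --pt "0 0 0 -8.3 1" --pt "0 0 0 -8.3 1" --pt "0 0 0 -8.3 1" --pt "0 0 0 -8.3 1" --pt "0 0 0 0 1"

```text
t: 48.65
eef_pos: [0.5581, 0.1722, 0.2318]
tool_rot: [0.001, 0.988, 0.156, -0.016]
contact_force: [-0.6, -0.5, -0.2]
gripper_width: 1.005
grasp_force: 0.0
```

Call:
carry_out --pt "0 0 0 -8.3 1" --pt "0 0 0 -8.3 1" --pt "0 0 0 -8.3 1" --pt "0 0 0 -8.3 1" --pt "0 0 0 -8.3 1" --pt "0 0 0 -8.3 1" --pt "0 0 0 -8.3 1" --pt "0 0 0 -8.3 1" --pt "0 0 0 -8.3 1" --pt "0 0 0 0 1" --pt "0 0 0 0 1"

```text
t: 49.75
eef_pos: [0.558, 0.1726, 0.2316]
tool_rot: [-0.009, 0.693, 0.72, -0.014]
contact_force: [-0.2, -1.1, -0.4]
gripper_width: 1.002
grasp_force: 0.0
```

Run:
```python
from h import *
plan(.659,.302,.23,92.5); print(np.round(bot.get_obs()['q'],2),bot.get_obs()['tool_rot'])
```

```text
t49.8 pos [0.558  0.1726 0.2316] psi 92.2 | turn -0.3 shift [12.49 10.65  0.16]
[-0.56  0.33  0.2   1.74 -0.08  1.11 -0.3 ] [-0.00867348  0.69332263  0.72044592 -0.01364445]
```

Call:
carry_out --pt "3.1 2.7 0 0 1" --pt "3.1 2.7 0 0 1" --pt "3.1 2.7 0 0 1" --pt "3.2 2.6 0 0 1" --pt "0 0 0 0 1" --pt "0 0 0 0 1"

```text
t: 50.35
eef_pos: [0.659, 0.3033, 0.2259]
tool_rot: [-0.009, 0.692, 0.722, -0.015]
contact_force: [-0.5, -0.3, -0.1]
gripper_width: 1.0
grasp_force: 0.0
```

Run:
```python
from h import *
plan(.659,.302,.121,92.5)
C=cal('wrist'); a=snap('wrist','b1.png')
h=cv2.cvtColor(a,cv2.COLOR_RGB2HSV); m=cv2.inRange(h,(0,130,40),(6,255,255))|cv2.inRange(h,(174,130,40),(180,255,255))
for c in cv2.findContours(m,cv2.RETR_EXTERNAL,cv2.CHAIN_APPROX_NONE)[0]:
    if cv2.contourArea(c)>150: print(cv2.boundingRect(c),[ (p.round(0),onz('wrist',*p,.145,C)[:2].round(4)) for p in cv2.boxPoints(cv2.minAreaRect(c))])
```

```text
t50.4 pos [0.659  0.3033 0.2259] psi 92.4 | turn -0.1 shift [-1.300e-01 -1.000e-02  1.049e+01]
(528, 246, 32, 95) [(array([528., 340.], dtype=float32), array([0.8819, 0.1933])), (array([559., 246.], dtype=float32), array([0.8814, 0.2844])), (array([563., 247.], dtype=float32), array([0.8853, 0.2833])), (array([532., 341.], dtype=float32), array([0.8862, 0.192 ]))]
(243, 153, 70, 181) [(array([241., 331.], dtype=float32), array([0.6269, 0.189 ])), (array([249., 151.], dtype=float32), array([0.6321, 0.3471])), (array([316., 154.], dtype=float32), array([0.6807, 0.3473])), (array([308., 333.], dtype=float32), array([0.6856, 0.1899]))]
```

View pics/b1.png

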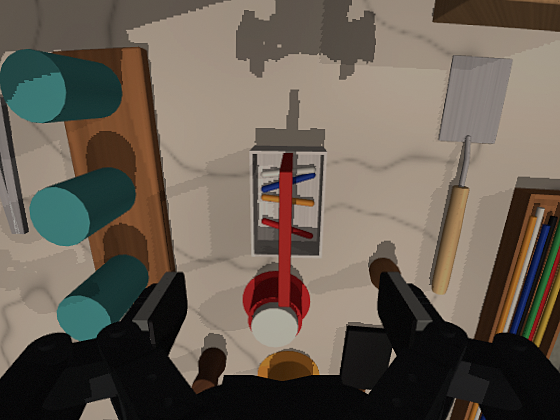

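The bar runs nearly vertically at column ≈286, rows ≈155–308. The jar below it is the red one on the red disc. Cups are on the pegs at left.

Run:
```python
from h import *
for p in((287,155),(286,200),(285.5,260),(285,308)): print(onz('wrist',*p,.145).round(4))
print(proj('wrist',(.659,.302,.145)))
```

```text
[0.66  0.344 0.145]
[0.6608 0.3096 0.145 ]
[0.6627 0.2588 0.145 ]
[0.6644 0.2131 0.145 ]
(np.float64(283.1696279380882), np.float64(209.36234540844504))
```

Call:
carry_out --pt "-0.1 0.2 3 0 1" --pt "0 0 3 0 1" --pt "0 0 3 0 1" --pt "0 0 1.5 0 1" --pt "0 0 0 0 1"

```text
t: 50.9
eef_pos: [0.6563, 0.2991, 0.1201]
tool_rot: [-0.009, 0.692, 0.722, -0.016]
contact_force: [0.7, -1.1, 0.3]
gripper_width: 1.001
grasp_force: 0.0
```

Run:
```python
from h import *
plan(.661,.302,.121,92.5)
```

```text
t50.9 pos [0.6563 0.2991 0.1201] psi 92.4 | turn -0.1 shift [ 0.27  0.48 -0.09]
```

Call:
carry_out --pt "0.3 0.5 0 0 1" --pt "0 0 0 0 -1" --pt "0 0 0 0 -1" --pt "0 0 0 0 -1" --pt "0 0 0 0 -1" --pt "0 0 0 0 -1" --pt "0 0 0 0 -1" --pt "0 0 0 0 -1" --pt "0 0 0 0 -1" --pt "0 0 0 0 -1" --pt "0 0 0 0 -1" --force 70

```text
t: 52.0
eef_pos: [0.6628, 0.3043, 0.1221]
tool_rot: [-0.009, 0.691, 0.723, -0.014]
contact_force: [-2.0, 0.6, 4.3]
gripper_width: 0.079
grasp_force: 68.9
```

Call:
carry_out --pt "0 0 -1 0 -1" --pt "0 0 -2 0 -1" --pt "0 0 -3 0 -1" --pt "0 0 -4 0 -1" --pt "0 0 -3 0 -1" --pt "0 0 -2 0 -1" --pt "0 0 0 0 -1" --pt "0 0 0 0 -1"

```text
t: 52.8
eef_pos: [0.6673, 0.305, 0.2708]
tool_rot: [-0.009, 0.691, 0.722, -0.014]
contact_force: [-0.1, 0.6, -3.6]
gripper_width: 0.078
grasp_force: 68.6
```

Run:
```python
from h import *
# bar centre lies 27mm along tool +x reversed; hook yaw 12.5: tool = low + s*hx + .027*hy
a=np.radians(12.5); hx=np.array([np.cos(a),np.sin(a)]);hy=np.array([-np.sin(a),np.cos(a)]);L=np.array([.658,-.281])
for s in(-.12,0): print(s,(L+s*hx+.027*hy).round(4))
t=L-.12*hx+.027*hy
plan(t[0],t[1],.262,102.5)
```

```text
-0.12 [ 0.535  -0.2806]
0 [ 0.6522 -0.2546]
t52.8 pos [0.6673 0.305  0.2708] psi 92.5 | turn -10.0 shift [-54.31 -25.59   0.88]
```

Call:
carry_out --pt "0 0 0 -5 -1" --pt "0 0 0 -5 -1" --pt "-1.5 -0.7 0 0 -1" --pt "-2.6 -1.2 0 0 -1" --pt "-3 -1.4 0 0 -1" --pt "-3 -1.4 0 0 -1" --pt "-3 -1.4 0 0 -1" --pt "-3 -1.4 0 0 -1" --pt "-3 -1.4 0 0 -1" --pt "-3 -1.4 0 0 -1" --pt "-3 -1.4 0 0 -1" --pt "-3 -1.4 0 0 -1"

```text
t: 54.0
eef_pos: [0.5986, -0.0002, 0.275]
tool_rot: [-0.011, 0.627, 0.779, -0.014]
contact_force: [0.1, 0.5, -2.4]
gripper_width: 0.077
grasp_force: 68.6
```

Call:
carry_out --pt "-3 -1.4 0 0 -1" --pt "-3 -1.4 0 0 -1" --pt "-3 -1.4 0 0 -1" --pt "-3 -1.4 0 0 -1" --pt "-3 -1.4 0 0 -1" --pt "-3 -1.4 0 0 -1" --pt "-3 -1.5 0 0 -1" --pt "-3 -1.5 0 0 -1" --pt "-1.5 -0.8 0 0 -1" --pt "0 0 0 0 -1" --pt "0 0 0 0 -1"

```text
t: 55.1
eef_pos: [0.5358, -0.2726, 0.2796]
tool_rot: [-0.011, 0.627, 0.779, -0.013]
contact_force: [0.2, 0.8, -2.4]
gripper_width: 0.074
grasp_force: 68.6
```

Run:
```python
from h import *
plan(.535,-.2806,.262,102.5)
s=snap('scene')
h=cv2.cvtColor(s,cv2.COLOR_RGB2HSV); m=cv2.inRange(h,(0,130,40),(6,255,255))|cv2.inRange(h,(174,130,40),(180,255,255));m[:,:105]=0
for c in cv2.findContours(m,cv2.RETR_EXTERNAL,cv2.CHAIN_APPROX_NONE)[0]:
    if cv2.contourArea(c)>30: print(cv2.boundingRect(c))
cv2.imwrite('pics/k1.png',cv2.resize(s[90:270,60:300],(800,600))[:,:,::-1])
```

```text
t55.1 pos [ 0.5358 -0.2726  0.2796] psi 102.4 | turn -0.1 shift [-0.76 -0.25  1.76]
(105, 387, 62, 33)
(116, 362, 118, 58)
(283, 299, 38, 32)
(167, 136, 17, 37)
(129, 131, 30, 36)
```

View pics/k1.png

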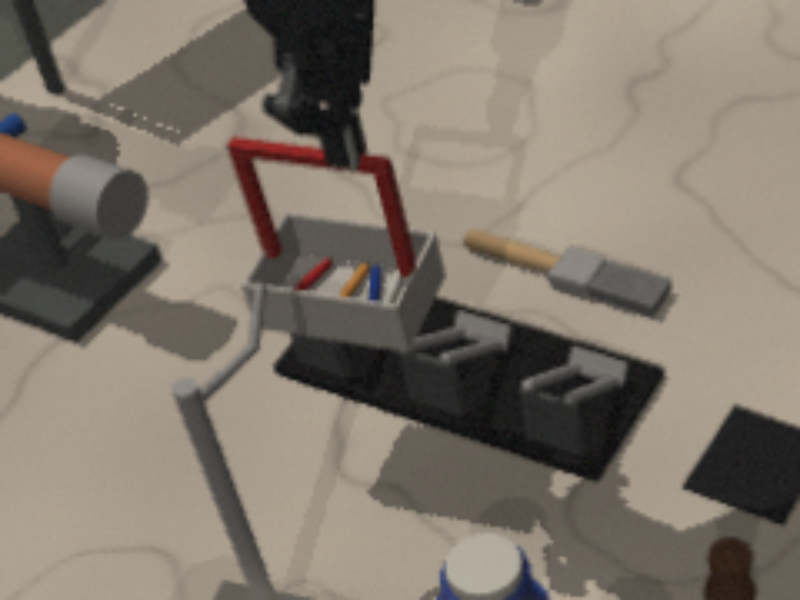

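The basket is held upright. Bar ends are at scene px (129.6,134) and (177,138.6), and the hook tip is in front of the arch.

Run:
```python
from h import *
S=cal('scene')
z=bot.get_obs()['eef_pos'][2]+.018+.005
A=onz('scene',129.8,134.5,z,S);B=onz('scene',177,138.8,z,S);print(A.round(4),B.round(4),'ctr',((A+B)/2).round(4),np.degrees(np.arctan2(*(-(B-A)[:2]))),np.linalg.norm(A-B))
a=np.radians(102.5);t=bot.get_obs()['eef_pos'];print('predicted ctr',t[:2]-.0275*np.array([np.cos(a),np.sin(a)]))
```

```text
[ 0.5642 -0.347   0.3027] [ 0.5318 -0.2407  0.3027] ctr [ 0.548  -0.2938  0.3027] 163.04978421563814 0.11114545067673634
predicted ctr [ 0.54246224 -0.29844759]
```

Call:
carry_out --pt "-0.4 0 1 0 -1" --pt "-0.5 1.4 0 0 -1" --pt "0 2 0 0 -1" --pt "0 2 0 0 -1" --pt "0 2 0 0 -1" --pt "0 2 0 0 -1" --pt "0 2 0 0 -1" --pt "0 0 0 0 -1" --pt "0 0 0 0 -1"

```text
t: 56.05
eef_pos: [0.6496, -0.2559, 0.2654]
tool_rot: [-0.011, 0.625, 0.78, -0.014]
contact_force: [-0.5, -0.7, -2.0]
gripper_width: 0.081
grasp_force: 68.6
```

Run:
```python
from h import *
plan(.655,-.2545,.216,102.5)
s=snap('scene')
cv2.imwrite('pics/k2.png',cv2.resize(s[110:290,60:300],(800,600))[:,:,::-1])
```

```text
t56.0 pos [ 0.6496 -0.2559  0.2654] psi 102.6 | turn 0.1 shift [0.02 0.55 4.94]
```

View pics/k2.png

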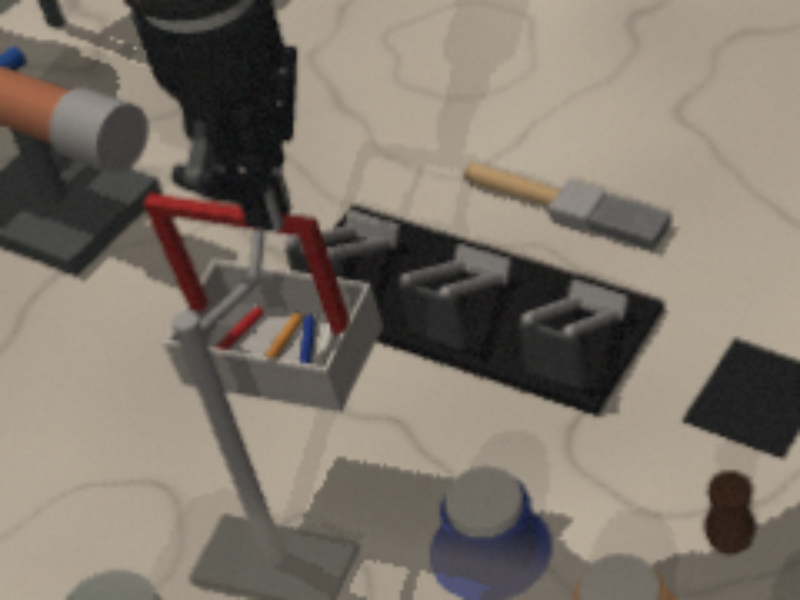

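The bar sits above the rod with the hook threading the arch. Bar ends are at scene px (105,171) and (154.5,177.5).

Run:
```python
from h import *
S=cal('scene')
z=bot.get_obs()['eef_pos'][2]+.023
A=onz('scene',105.2,171,z,S);B=onz('scene',154.2,177.4,z,S);c=(A+B)/2;print(A.round(4),B.round(4),'ctr',c.round(4))
a=np.radians(12.5);hx=np.array([np.cos(a),np.sin(a)]);hy=np.array([-np.sin(a),np.cos(a)]);d=c[:2]-[.658,-.281];print('in hook',d@hx,d@hy)
```

```text
[ 0.675  -0.3318  0.2889] [ 0.6467 -0.2244  0.2889] ctr [ 0.6608 -0.2781  0.2889]
in hook 0.00340192717898085 0.0022185645588631
```

Call:
carry_out --pt "0 0.4 1 0 -1" --pt "0 0 1.2 0 -1" --pt "0 0 1.2 0 -1" --pt "0 0 0.6 0 -1" --pt "0 0 0 0 -1"

```text
t: 56.6
eef_pos: [0.6514, -0.2561, 0.2249]
tool_rot: [-0.011, 0.626, 0.78, -0.014]
contact_force: [-0.4, -0.2, -1.8]
gripper_width: 0.082
grasp_force: 68.6
```

Call:
carry_out --pt "0 0 0.4 0 -1" --pt "0 0 0.3 0 -1" --pt "0 0 0 0 -1"

```text
t: 56.9
eef_pos: [0.6524, -0.2565, 0.2197]
tool_rot: [-0.01, 0.626, 0.78, -0.013]
contact_force: [0.4, -1.0, -1.8]
gripper_width: 0.078
grasp_force: 68.7
```

Call:
carry_out --pt "0 0 0.3 0 -1" --pt "0 0 0.3 0 -1" --pt "0 0 0 0 -1"

```text
t: 57.2
eef_pos: [0.6535, -0.2564, 0.216]
tool_rot: [-0.008, 0.625, 0.78, -0.012]
contact_force: [-0.8, 2.4, 8.7]
gripper_width: 0.077
grasp_force: 70.0
```

Run:
```python
from h import *
plan(.655,-.2545,.216,102.5)
s=snap('scene')
cv2.imwrite('pics/k3.png',cv2.resize(s[130:280,80:220],(560,600),interpolation=cv2.INTER_CUBIC)[:,:,::-1])
```

```text
t57.2 pos [ 0.6535 -0.2564  0.216 ] psi 102.6 | turn 0.1 shift [ 0.15  0.19 -0.  ]
```

Call:
carry_out --pt "0 0 0 0 -0.3" --pt "0 0 0 0 -0.3" --pt "0 0 0 0 -0.3" --pt "0 0 0 0 -0.3" --pt "0 0 -1 0 -0.3" --pt "0 0 -2 0 -0.3" --pt "0 0 -3 0 -0.3" --pt "0 0 -4 0 -0.3" --pt "4 -2 -2 0 -0.3" --pt "4 -3 0 0 -0.3" --pt "4 -3 0 0 -0.3" --pt "0 0 0 0 -0.3"

```text
t: 58.45
eef_pos: [0.5475, -0.1515, 0.3367]
tool_rot: [-0.012, 0.624, 0.781, -0.012]
contact_force: [-0.1, 0.1, 0.6]
gripper_width: 0.346
grasp_force: 0.0
```

Call:
carry_out --pt "3 -3 0 0 0" --pt "3 -3 0 0 0" --pt "0 0 0 0 0" --pt "0 0 0 0 0" --pt "0 0 0 0 0" --pt "0 0 0 0 0" --pt "0 0 0 0 0" --pt "0 0 0 0 0" --pt "0 0 0 0 0" --pt "0 0 0 0 0"

```text
t: 59.45
eef_pos: [0.4803, -0.1103, 0.338]
tool_rot: [-0.01, 0.626, 0.78, -0.013]
contact_force: [0.3, 0.5, -0.2]
gripper_width: 0.498
grasp_force: 0.0
```

Run:
```python
from h import *
print(bot.get_obs()['t'],bot.get_obs()['eef_pos'])
s=snap('scene');t=snap('top')
teal('scene',s); lids('scene',s,(180,235,330,320)); lids('top',t,(220,145,350,205))
o=np.zeros((600,800,3),np.uint8)
z=cv2.resize(s[130:280,80:220],(392,420),interpolation=cv2.INTER_CUBIC);o[:420,:392]=z
z=cv2.resize(t[110:260,140:400],(400,231),interpolation=cv2.INTER_CUBIC);o[:231,400:]=z
z=cv2.resize(s[200:330,170:470],(400,173),interpolation=cv2.INTER_CUBIC);o[240:413,400:]=z
cv2.imwrite('pics/k4.png',o[:430,:,::-1])
```

```text
59.45 [ 0.48030785 -0.11026883  0.33800419]
scene box 423 249 34 43 circ 438.5 270.0 21.7 [0.4864 0.3828]
scene box 378 235 30 43 circ 392.7 255.7 21.4 [0.4912 0.2788]
scene box 336 222 26 42 circ 347.5 242.5 20.6 [0.4988 0.1727]
scene lid 304.0 300.3 r 11.6 fill 0.84 [0.6555 0.1321]
scene lid 244.9 286.6 r 11.3 fill 0.73 [ 0.6796 -0.0042]
scene lid 204.5 259.0 r 11.2 fill 0.72 [ 0.6519 -0.1285]
top lid 242.5 174.4 r 7.9 fill 0.88 [0.6497 0.1329]
top lid 284.6 166.9 r 7.7 fill 0.89 [ 0.6731 -0.0026]
```

View pics/k4.png

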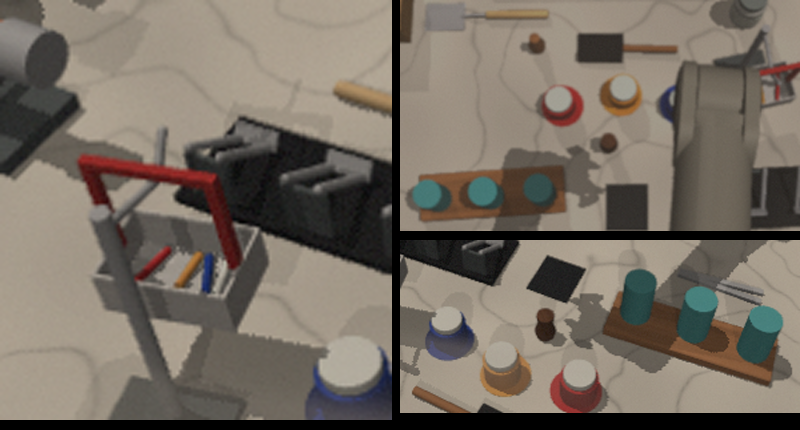

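The basket hangs on the hook, all three jars are on their own discs and the three cups are down on the pegs. Handing in.

```bash
python3 -c "
from h import *
print(bot.hand_in())"
```

```text
the job is handed in; nothing more can be done
None
```

The job is handed in: all three tumblers sit upside down on the pegs, the red and blue jars are swapped so all three stand on their own discs, and the basket hangs on the hook; I saw no verdict from the judge.

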